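# Close the slotted inspection plug of an ignition cover

### The arm

A 6-joint arm with a two-finger parallel gripper is mounted at the origin on the work surface; the furniture and walls round the work are solid. World frame = base frame: x ahead of the robot, y to its left, z up, the work surface at z = 0. Lengths are in m, angles in rad, forces in N, time in s.
With the tool pointing down it reaches from about 0.25 to 0.8 m from the base axis. Payload 3.9 kg.
Tool frame: the origin (TCP) lies on the centre line of the jaws, within the pads' length; the fingertips stand 11 mm ahead of it and the grasp point (between the pads) lies 8 mm behind it; z points along the fingers, y is the direction in which the jaws open and shut (so a half turn about z gives the same grasp; the last joint's range is limited). The gripper opens to 85 mm and grips with 20 to 120 N. Pads are 22 mm wide; open, the fingers measure 114 mm over their backs; the gripper's body (76 mm by 85 mm) begins 54 mm behind the grasp point. The pads swing forward as they close: fully open they stand 13 mm farther back than shut.
Start: joints at [-1.244, 0.26, -0.138, 1.173, 0, 1.571], TCP at [0.169, -0.497, 0.242] pointing down, gripper open.
Joint ranges: [-2.78, 2.78], [-0.83, 1.72], [-1.28, 1.37], [-1.9, 2.12], [-1.57, 1.48], [-3.14, 3.14]. Speed limits (rad/s): [2.57, 2.57, 3.14, 3.14, 3.14, 3.14].

### API

Orientations are given as a 3x3 rotation matrix whose columns are the frame's x, y, z axes.
In Python, from rig import bot gives the robot as it stands. The module is installed in compiled form; this text tells all that it offers.
- The arm moves only by the tool drive_tool, never from a script. Its argument "steps" is text: rows parted by semicolons, each of 7 numbers parted by spaces: the opening in per cent of the stroke, from 0 (shut) to 100 (fully open), then the shift along the tool's x, y, z in m, then the turn, a rotation vector about the tool's x, y, z in degrees. A call has exactly 10 rows; each row is the pose to reach, as a shift and turn from the pose commanded when the call began, along the tool's axes at that moment; what a row does not reach only later rows make up. A row lasts 1/10 s, in which the tool goes at most 50 mm and 8.59 degrees, less where a joint would pass 70% of its speed; a pose out of reach is approached as far as the arm can. A call with a gripper value outside its range is refused whole. The fingers move at their own pace and stop on an object; "newtons" is the grip in N (left out, the last holds). Time passes only in rows, so rows that repeat a pose let the fingers close, or fill a call up. It gives the time, the measured TCP pose, the force and the opening at its end, in the units of the state.
- bot.get_obs(): the state, without advancing time (a new reading comes with each control period).
- bot.camera(name): name is "scene" or "top" or "wrist"; returns the picture (420x560x3 uint8, red, green, blue); there is no depth.
- bot.calibration(name): a dict with "fovy" (degrees; the focal length in pixels is half the picture's height over the tangent of half this angle, whatever the lens; pixels are square), "cx", "cy" (the principal point, pixels), "xyz" and "rotation" of the camera in the world; the wrist camera has in their place "T_tool_cam" (4x4, takes a point from camera to tool coordinates, whose origin is the TCP and whose axes are the flange's). Camera axes: x right, y down, z forward; pixel columns grow to the right and rows downward; lengths in m; the calibration is good to about 2 mm. The wrist camera is an equidistant fisheye: a pixel r from the principal point sees the ray r / f radians off the axis. A picture is of the moment at which its call begins: read the wrist's pose just before it. calibration takes no time and is no camera call.
- bot.job_done(): hands the job in, once; it reports no verdict.
The state is a dict: "t": time; "joint_positions": joint angles; "qd": joint speeds; "effort": joint torques, N m; "tool_pos": TCP position; "tcp_rot": TCP orientation; "ft_force": force on the tool from outside, world axes, zero at the start; "moment": the same for the moment, N m; "finger_gap": finger opening in m.
Only numpy, scipy, OpenCV 4.12 (cv2) and the standard library are available. Lean on these libraries where they do the work, as an engineer would, in place of code of your own. Each camera call takes 0.05 s, during which the arm holds its last target.

### The job

Take the wide flat-blade screwdriver with the wooden handle out of the tool rack, fit its blade into the slot of the large plug in the middle of the ignition cover, and turn the plug clockwise until it is fully home against its stop. Then stand the screwdriver back upright in the same hole of the rack and let it go. Leave the red damper valve standing where it is.

Things in the scene. Friction and masses are not known exactly. Their poses are not given: they have to be found in the camera images.
- driver_grip (a point): wide flat-blade screwdriver, loose, 0.14 kg, 157 mm long, upright in the rack, blade down. This point is on its axis in mid-handle, 120 mm above the blade's edge; z points up to the butt. Light wood handle, hexagonal, 28 mm across flats, flats from 82 to 145 mm above the blade's edge, their normals along local x and 60 degrees either side of x.
- driver_tip (a point): the middle of the screwdriver's blade edge, its lowest point; axes as for driver_grip. The blade is 18 mm wide along the local y axis and 2.5 mm thick along x for its lowest 18 mm; above it the shank is 10 mm thick.
- driver_collar (a point): centre of the underside of the screwdriver's steel collar (34 mm diameter, between shank and handle), 70 mm above the blade's edge; the collar rests on the rack round the hole
- rack_hole (a point): centre of the screwdriver's hole at the rack's upper face, 100 mm above the bench. The rack is a fixed grey sheet bridge, 70 x 210 mm, long along local y, open below; hole round, 24 mm wide, through a 4 mm plate, 60 mm from the rack's middle towards +y. A thin black driver is fixed in the rack 120 mm away towards -y and stands 100 mm above the plate.
- plug_slot (a point): large round steel plug, 36 mm across, in the raised boss amid the ignition cover. This point is on its axis, on the floor of its slot; z up. The slot runs right across the plug along local y, 5.5 mm wide along x, edges chamfered, 6 mm deep: the plug's top is 6 mm above this point. A far smaller slotted plug 39 mm off is closed and does not turn.
- plug (a joint): turn of the large plug on its bayonet ramps, rad: it grows clockwise seen from above. 0 is fully loose (2.6 mm proud of the boss); at 1.3 it is home against a hard stop and flush with the boss; it sinks 2 mm per rad. It starts between 0.1 and 0.5, turns with 0.1 N m of friction and stays where it is left.
- damper_valve: red damper valve standing loose on the flat red mat, 64 mm wide, 141 mm tall; origin at the centre of its foot
- cover_boss (a point): centre of the top of the aluminium cover's boss (48 mm across), 52 mm above the bench, on the plug's axis. Round the boss the cover's face lies 12 mm lower; the cover is 130 mm across (150 mm over its lugs) and bolted to a plywood board 170 mm square and 12 mm thick, fixed to the bench; axes square to the board.
Mind the look-alikes: they are no part of the job. Of the things like the part that bears driver_grip, leave any that is orange; of the rest the larger one is meant.

How it is judged:
On the way, in this order (a step that is already met when the one before it is completed fails the run):
1. the screwdriver's blade has dropped into the slot of the large plug (z of driver_tip in the frame of plug_slot between -0.003 and 0.003 m and horizontal distance between driver_tip and plug_slot below 0.009 m), for 0.1 s.
2. the plug has been turned home with the blade still in its slot (value of joint plug above 1.2 rad and z of driver_tip in the frame of plug_slot below 0.005 m and horizontal distance between driver_tip and plug_slot below 0.009 m), for 0.1 s.
At the end, for the whole second after the job is handed in: The large plug is turned to within 0.1 rad of its stop. The screwdriver stands upright (within 9 degrees) in its hole in the rack, its collar on the plate within 8 mm of the hole's centre, released. The red damper valve still stands, within 30 mm of where it was (value of joint plug above 1.2 rad and distance between driver_collar and rack_hole below 0.008 m and angle between driver_grip's own z axis and vertical below 0.15 rad and angle between damper_valve's own z axis and vertical below 0.2 rad); the robot touches nothing.
It fails at once if the damper valve is knocked or moved by more than 30 mm (distance of damper_valve from where it was at the start of the episode above 0.03 m).
It also fails if it takes over 48 s, if anything falls off the work surface, if the arm or the gripper's body presses on something with over 40 N, if the wrist force passes 120 N, or if a joint passes its speed limit or range.

## Working session

There is one attempt and no reset: what is moved stays moved. The work goes in short steps, Python scripts to look and compute and a tool call to move; the robot and the scene stay as the last step left them, time stands still between calls to the robot, and variables do not carry over. Pictures are saved under pics/ and viewed, and the job is handed in when it is done.

Besides the shell and the picture viewer there is one more tool, called after ">>>" by a JSON object that holds its "api" and its "payload". drive_tool: Moves the arm, as the interface text tells. Its arguments: {"type":"object","properties":{"steps":{"type":"string"},"newtons":{"type":"number"}},"required":["steps"]}

```bash
mkdir -p pics
python3 - <<'E'
from rig import bot
import cv2
print(bot.get_obs())
for n in ["scene","top","wrist"]:
    print(n,bot.calibration(n))
    im=bot.camera(n); cv2.imwrite(f"pics/{n}0.png",im[:,:,::-1])
E
```

```text
{'t': 0.0, 'joint_positions': array([-1.24400292e+00,  2.60703599e-01, -1.39369191e-01,  1.17267248e+00,
        8.54448140e-06,  1.57080160e+00]), 'qd': array([ 0.00105898,  0.00136033, -0.00085082,  0.0009378 , -0.00043144,
        0.00035511]), 'effort': array([ 1.38258751e-03, -4.05681217e+01,  2.53922224e+01,  1.88986299e-02,
        1.23450181e-04,  6.40283389e-06]), 'tool_pos': array([ 0.16832405, -0.49660201,  0.24145455]), 'tcp_rot': array([[ 9.47078251e-01,  3.21002188e-01, -6.17532552e-04],
       [ 3.21002782e-01, -9.47076447e-01,  1.84853792e-03],
       [ 8.53418049e-06, -1.94893972e-03, -9.99998101e-01]]), 'ft_force': array([ 0.22802532, -0.59479696,  1.57443242]), 'moment': array([-0.06397666,  0.01561977, -0.00317237]), 'finger_gap': 0.08531258181943625}
scene {'fovy': 54.11408000610079, 'cx': 285.2877421025949, 'cy': 213.19150876335775, 'xyz': array([ 0.16413932, -0.3746811 ,  0.64914036]), 'rotation': array([[ 0.74075713, -0.40260257,  0.53776393],
       [-0.67155545, -0.46417003,  0.57754607],
       [ 0.01709237, -0.78895966, -0.61420721]])}
top {'fovy': 57.31253232395699, 'cx': 281.1135812935408, 'cy': 213.9521211243827, 'xyz': array([0.48207373, 0.09046221, 0.95365197]), 'rotation': array([[-0.02431436, -0.98509741,  0.17027009],
       [-0.99944973,  0.02779693,  0.01809891],
       [-0.02256218, -0.16973634, -0.9852312 ]])}
wrist {'fovy': 65.70646984690485, 'cx': 278.54188921437526, 'cy': 208.80296669771684, 'T_tool_cam': array([[ 4.63772838e-04, -9.58531691e-01, -2.84985583e-01,
         7.22202873e-02],
       [ 9.99999860e-01,  5.17421654e-04, -1.12961083e-04,
        -1.11891102e-04],
       [ 2.55734489e-04, -2.84985490e-01,  9.58531797e-01,
        -1.30509055e-01],
       [ 0.00000000e+00,  0.00000000e+00,  0.00000000e+00,
         1.00000000e+00]])}
```

View pics/scene0.png

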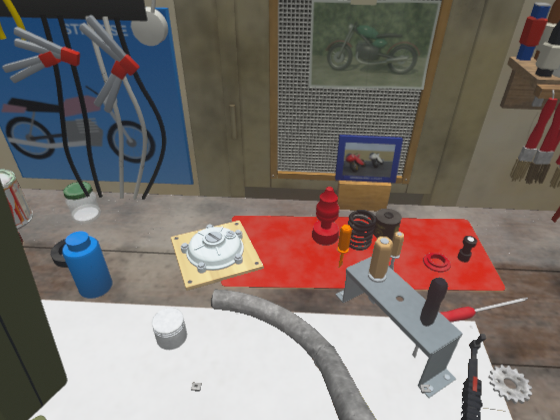

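View pics/top0.png

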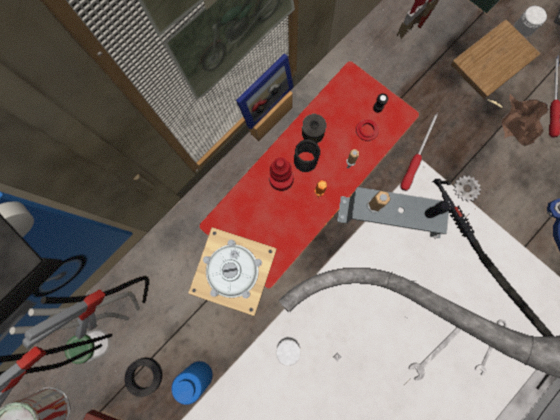

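View pics/wrist0.png

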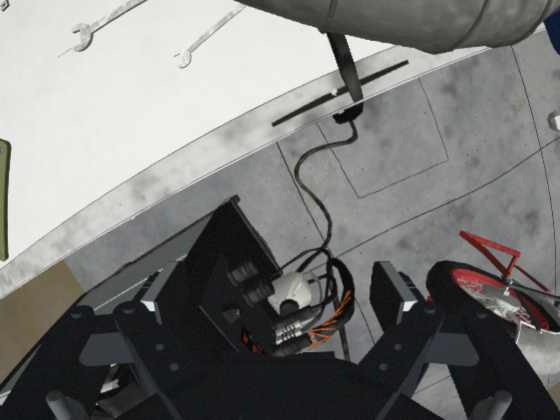

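Candidates: wooden driver in the rack, scene (381,257) / top (379,201); smaller wooden one on the mat, scene (397,243) / top (352,157); orange one, scene (345,238) / top (321,187). By the description it is the one in the rack, the larger of the two wooden ones. I'll check this in close crops.

```bash
cat > h.py <<'E'
import numpy as np, cv2
from rig import bot
def cam(n):
    c=bot.calibration(n); f=210/np.tan(np.radians(c['fovy']/2)); 
    if n=='wrist':
        o=bot.get_obs(); T=np.eye(4);T[:3,:3]=o['tcp_rot'];T[:3,3]=o['tool_pos'];T=T@c['T_tool_cam']
        return f,c['cx'],c['cy'],T[:3,3],T[:3,:3],True
    return f,c['cx'],c['cy'],np.array(c['xyz']),np.array(c['rotation']),False
def ray(C,u,v):
    f,cx,cy,p,R,fe=C; a=np.array([u-cx,v-cy])/f
    if fe:
        r=np.hypot(*a); d=np.array([*(a/r*np.sin(r)),np.cos(r)])
    else: d=np.array([*a,1.]); d/=np.linalg.norm(d)
    return p,R@d
def plane(C,u,v,z):
    p,d=ray(C,u,v); return p+d*(z-p[2])/d[2]
def proj(C,X):
    f,cx,cy,p,R,fe=C; q=R.T@(np.asarray(X)-p)
    if fe:
        r=np.hypot(q[0],q[1]); th=np.arctan2(r,q[2]); return np.array([cx+f*th*q[0]/r,cy+f*th*q[1]/r])
    return np.array([cx+f*q[0]/q[2],cy+f*q[1]/q[2]])
def tri(l):
    A=0;b=0
    for C,u,v in l:
        p,d=ray(C,u,v);M=np.eye(3)-np.outer(d,d);A=A+M;b=b+M@p
    X=np.linalg.solve(A,b); return X,[proj(C,X)-np.array([u,v]) for C,u,v in l]
def crop(src,dst,x0,y0,w,h,s):
    im=cv2.imread(src)[y0:y0+h,x0:x0+w]; cv2.imwrite(dst,cv2.resize(im,None,fx=s,fy=s,interpolation=cv2.INTER_CUBIC))
E
python3 - <<'E'
from h import *
crop('pics/top0.png','pics/t1.png',330,180,130,60,6)
crop('pics/top0.png','pics/t2.png',185,225,95,90,6)
crop('pics/scene0.png','pics/s1.png',320,180,150,140,4)
crop('pics/scene0.png','pics/s2.png',165,200,110,90,6)
E
```

```text
(no output)
```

View pics/t1.png

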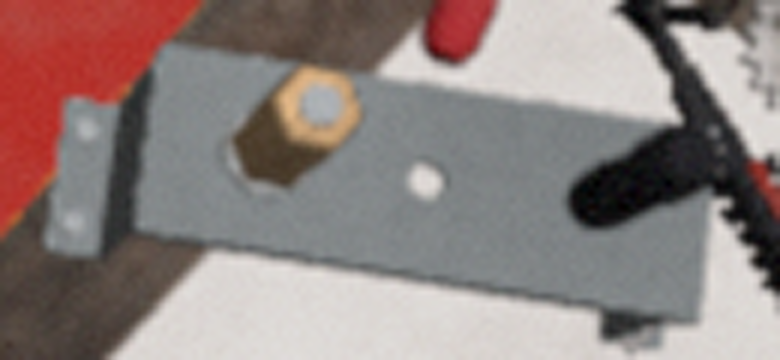

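View pics/t2.png

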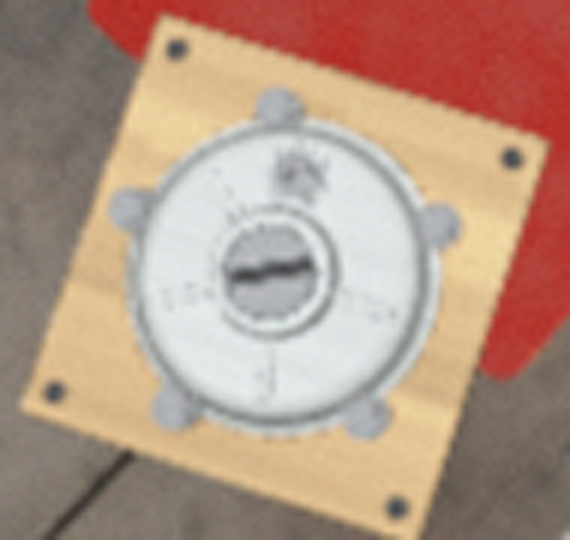

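View pics/s1.png

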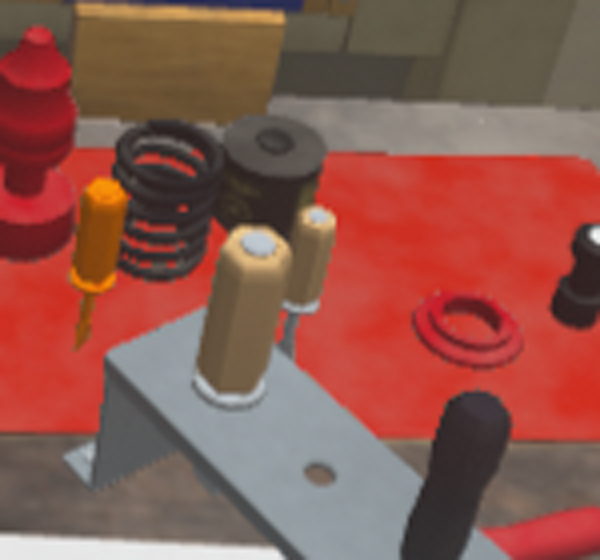

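View pics/s2.png

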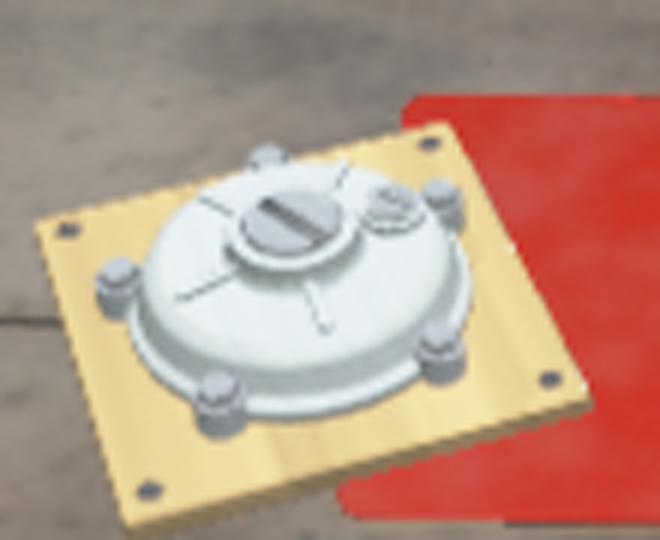

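The crops confirm it: the large wooden hex handle sits in the rack, while the orange driver and the smaller wooden one stand on the mat. Now I'll triangulate.

Run:
```python
from h import *
np.set_printoptions(precision=4,suppress=True)
T=cam('top');S=cam('scene')
o=lambda x,y,x0,y0,s:((x+.5)/s+x0-.5,(y+.5)/s+y0-.5)
t1=lambda x,y:o(x,y,330,180,6); t2=lambda x,y:o(x,y,185,225,6); s1=lambda x,y:o(x,y,320,180,4); s2=lambda x,y:o(x,y,165,200,6)
print('butt',tri([(T,*t1(321,105)),(S,*s1(259,243))]))
print('butt top@.187',plane(T,*t1(321,105),.187),'scene',plane(S,*s1(259,243),.187))
print('collar top',plane(T,*t1(262,165),.105),'sc',plane(S,*s1(230,392),.103))
print('plug',tri([(T,*t2(269,271)),(S,*s2(292,222))]))
print('plug T',plane(T,*t2(269,271),.054),'S',plane(S,*s2(292,222),.054))
a,b=plane(T,*t2(228,276),.054),plane(T,*t2(315,266),.054);d=b-a;print('slot T',a,b,np.degrees(np.arctan2(d[1],d[0])))
a,b=plane(S,*s2(262,202),.054),plane(S,*s2(322,243),.054);d=b-a;print('slot S',a,b,np.degrees(np.arctan2(d[1],d[0])))
for n,p in dict(a=(165,42),b=(708,128),c=(135,232),d=(695,322),hole=(425,181)).items(): print('rack',n,plane(T,*t1(*p),.1))
for n,p in dict(a=(162,14),b=(548,143),c=(22,406),d=(412,545)).items(): print('board',n,plane(T,*t2(*p),.012))
# valve: foot
print('valve foot T',plane(T,282,183,0.0),'S',plane(S,326,236,.005), 'valve top',tri([(T,279,160),(S,327,190)]))
print('hose',[ (plane(T,u,v,.03)) for u,v in [(287,300),(330,280),(400,280)]], tri([(T,283,302),(S,214,298)]))
print('orange',plane(T,321,187,.08),'small wood',tri([(T,353,155),(S,399,234)]))
print('frame',tri([(T,293,93),(S,340,205)]))
```

```text
butt (array([ 0.6449, -0.1046,  0.1859]), [array([ 0.5709, -0.6053]), array([-0.9791,  0.1855])])
butt top@.187 [ 0.6434 -0.1031  0.187 ] scene [ 0.6454 -0.106   0.187 ]
collar top [ 0.6385 -0.1003  0.105 ] sc [ 0.6404 -0.1107  0.103 ]
plug (array([0.5106, 0.23  , 0.0514]), [array([ 0.3397, -0.533 ]), array([-0.6686,  0.033 ])])
plug T [0.5093 0.2304 0.054 ] S [0.5103 0.2265 0.054 ]
slot T [0.5078 0.2463 0.054 ] [0.5108 0.2125 0.054 ] -84.9398324057745
slot S [0.5083 0.243  0.054 ] [0.5119 0.2099 0.054 ] -83.89338276427797
rack a [ 0.6878 -0.068   0.1   ]
rack b [ 0.6488 -0.2684  0.1   ]
rack c [ 0.6153 -0.0526  0.1   ]
rack d [ 0.576  -0.2565  0.1   ]
rack hole [ 0.6316 -0.1617  0.1   ]
board a [0.617  0.2812 0.012 ]
board b [0.5595 0.1226 0.012 ]
board c [0.4593 0.3367 0.012 ]
board d [0.4014 0.1801 0.012 ]
valve foot T [0.727  0.1038 0.    ] S [0.742  0.1016 0.005 ] valve top (array([0.7427, 0.1091, 0.1348]), [array([-0.8149,  1.058 ]), array([ 1.3201, -0.2448])])
hose [array([0.4363, 0.0986, 0.03  ]), array([ 0.4801, -0.0042,  0.03  ]), array([ 0.4761, -0.1685,  0.03  ])] (array([0.4299, 0.1092, 0.0171]), [array([-0.3493,  0.5995]), array([ 0.8332, -0.0701])])
orange [0.6941 0.012  0.08  ] small wood (array([ 0.7638, -0.0648,  0.1062]), [array([ 1.2304, -1.319 ]), array([-2.0064,  0.3914])])
frame (array([0.8765, 0.1035, 0.0628]), [array([-12.9308,  24.5839]), array([ 24.5505, -10.4411])])
```

>>> {"api": "drive_tool", "payload": {"steps": "100 0 0 -0.05 0 0 0;100 0.05 -0.02 -0.07 0 0 0;100 0.10 -0.04 -0.07 0 0 0;100 0.145 -0.055 -0.07 0 0 0;100 0.19 -0.07 -0.07 0 0 0;100 0.235 -0.09 -0.07 0 0 0;100 0.28 -0.105 -0.07 0 0 0;100 0.325 -0.125 -0.07 0 0 0;100 0.37 -0.14 -0.07 0 0 0;100 0.415 -0.158 -0.07 0 0 0"}}

```text
t: 1.15
tool_pos: [0.5122, -0.2127, 0.312]
tcp_rot: [[0.947, 0.321, -0.0], [0.321, -0.947, -0.0], [-0.0, 0.0, -1.0]]
ft_force: [0.8, -1.2, 0.9]
finger_gap: 0.0856
```

```bash
cat > d.py <<'E'
from h import *
np.set_printoptions(precision=4,suppress=True)
def st():
    o=bot.get_obs();R=o['tcp_rot'];print('t',round(o['t'],2),'p',o['tool_pos'],'yaw x',round(np.degrees(np.arctan2(R[1,0],R[0,0])),2),'q',o['joint_positions'],'F',o['ft_force'],'M',o['moment'],'gap',round(o['finger_gap'],4));print(R[:,2]);return o
def to(x,y,z):
    o=st();print('tool shift',o['tcp_rot'].T@(np.array([x,y,z])-o['tool_pos']))
E
python3 -c "
from d import *
to(.644,-.103,.28)"
```

```text
t 1.15 p [ 0.5122 -0.2127  0.312 ] yaw x 18.74 q [-0.3935  0.2943  0.0907  1.3673 -0.0002  2.421 ] F [ 0.8133 -1.2213  0.9273] M [-0.0718 -0.0471 -0.0426] gap 0.0856
[-0.0002 -0.0002 -1.    ]
tool shift [ 0.1601 -0.0616  0.032 ]
```

>>> {"api": "drive_tool", "payload": {"steps": "100 0.04 -0.015 0.01 0 0 -8.5;100 0.08 -0.03 0.02 0 0 -17;100 0.12 -0.046 0.03 0 0 -25.5;100 0.16 -0.0616 0.032 0 0 -34;100 0.16 -0.0616 0.032 0 0 -42.5;100 0.16 -0.0616 0.032 0 0 -51;100 0.16 -0.0616 0.032 0 0 -59.5;100 0.16 -0.0616 0.032 0 0 -68;100 0.16 -0.0616 0.032 0 0 -76.5;100 0.16 -0.0616 0.032 0 0 -85"}}

```text
t: 2.15
tool_pos: [0.6424, -0.1045, 0.2797]
tcp_rot: [[-0.243, 0.97, -0.001], [0.97, 0.243, 0.0], [0.0, -0.001, -1.0]]
ft_force: [0.5, -0.3, 0.5]
finger_gap: 0.0856
```

```bash
python3 -c "
from d import *
st()
C=cam('wrist');print(proj(C,[.644,-.103,.187]),proj(C,[.644,-.103,.1]))
im=bot.camera('wrist');cv2.imwrite('pics/w1.png',im[:,:,::-1])
crop('pics/w1.png','pics/w1c.png',200,200,150,130,5)"
```

```text
t 2.15 p [ 0.6424 -0.1045  0.2797] yaw x 104.08 q [-0.1613  0.478   0.292   1.3859  0.      1.1637] F [ 0.4953 -0.2797  0.539 ] M [ 0.001  -0.0089  0.0127] gap 0.0856
[-0.0011  0.0002 -1.    ]
[281.6353 215.7668] [281.0273 188.7481]
```

View pics/w1.png

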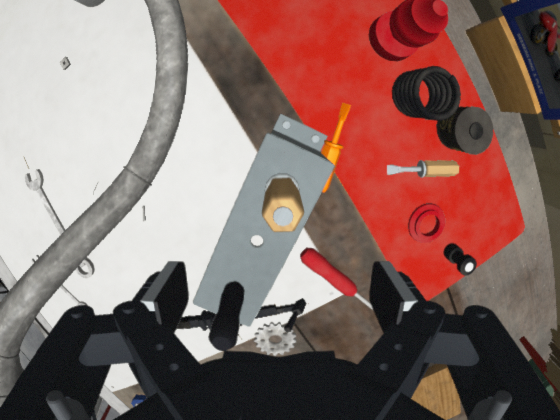

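View pics/w1c.png

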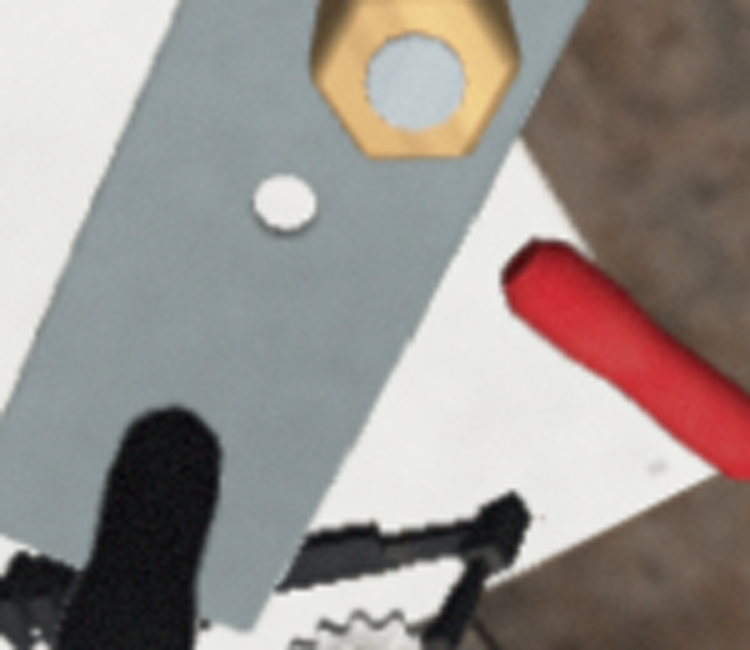

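```bash
python3 -c "
from d import *
C=cam('wrist')
f=lambda x,y:((x+.5)/5+199.5,(y+.5)/5+199.5)
b=plane(C,*f(416,81),.187);print(b)
P=[plane(C,*f(*p),.185) for p in [(312,72),(518,62),(370,157),(468,155)]]
for a,c in((0,1),(2,3)):
  d=P[c]-P[a];print(np.degrees(np.arctan2(d[1],d[0])),np.linalg.norm(d))
to(*b[:2],.142)"
```

```text
[ 0.6448 -0.1029  0.187 ]
17.260453066460705 0.02994886726512562
15.57248803574271 0.014475559178358709
t 2.2 p [ 0.6424 -0.1046  0.2797] yaw x 104.29 q [-0.1614  0.478   0.292   1.3859 -0.      1.16  ] F [-0.4841  0.3239 -0.698 ] M [ 0.0231 -0.0418 -0.0364] gap 0.0855
[-0.0012  0.0002 -1.    ]
tool shift [0.001  0.0029 0.1377]
```

>>> {"api": "drive_tool", "payload": {"steps": "100 0.001 0.0025 0.01 0 0 -8.5;100 0.001 0.0025 0.02 0 0 -17;100 0.001 0.0025 0.03 0 0 -25.5;100 0.001 0.0025 0.04 0 0 -32.5;100 0.001 0.0025 0.06 0 0 -32.5;100 0.001 0.0025 0.09 0 0 -32.5;100 0.001 0.0025 0.12 0 0 -32.5;100 0.001 0.0025 0.138 0 0 -32.5;100 0.001 0.0025 0.138 0 0 -32.5;100 0.001 0.0025 0.138 0 0 -32.5"}}

```text
t: 3.2
tool_pos: [0.6447, -0.1031, 0.1423]
tcp_rot: [[-0.721, 0.693, -0.001], [0.693, 0.721, 0.0], [0.001, -0.0, -1.0]]
ft_force: [-0.1, -0.5, 1.1]
finger_gap: 0.0853
```

```bash
python3 -c "
from d import *
to(.6445,-.103,.142)
im=bot.camera('wrist');cv2.imwrite('pics/w2.png',im[:,:,::-1])"
```

```text
t 3.2 p [ 0.6447 -0.1031  0.1423] yaw x 136.15 q [-0.1586  0.5299  0.0211  1.0628  0.      0.6068] F [-0.1293 -0.4827  1.1051] M [-0.0133  0.0179 -0.0331] gap 0.0853
[-0.0008  0.0002 -1.    ]
tool shift [ 0.0002 -0.0001  0.0003]
```

View pics/w2.png

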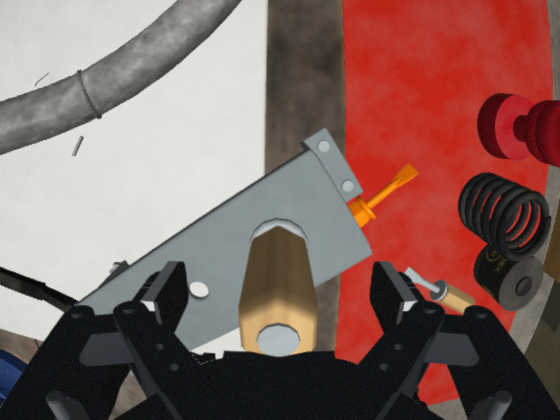

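The handle stands centred between the jaws (about 278,290) with its flats parallel to the pads. Closing now.

>>> {"api": "drive_tool", "payload": {"steps": "0 0 0 0 0 0 0;0 0 0 0 0 0 0;0 0 0 0 0 0 0;0 0 0 0 0 0 0;0 0 0 0 0 0 0;0 0 0 0 0 0 0;0 0 0 0 0 0 0;0 0 0 0 0 0 0;0 0 0 0 0 0 0;0 0 0 0 0 0 0", "newtons": 60}}

```text
t: 4.25
tool_pos: [0.645, -0.1032, 0.1429]
tcp_rot: [[-0.722, 0.692, 0.001], [0.692, 0.722, -0.0], [-0.001, 0.0, -1.0]]
ft_force: [-1.4, -1.1, 5.6]
finger_gap: 0.0272
```

>>> {"api": "drive_tool", "payload": {"steps": "0 0 0 -0.015 0 0 0;0 0 0 -0.05 0 0 0;0 0 0 -0.09 0 0 0;0 0 0 -0.12 0 0 0;0 0.02 0.01 -0.13 0 0 0;0 0.06 0.03 -0.13 0 0 0;0 0.10 0.045 -0.13 0 0 0;0 0.14 0.065 -0.13 0 0 0;0 0.17 0.078 -0.13 0 0 0;0 0.18 0.08 -0.13 0 0 0"}}

```text
t: 5.25
tool_pos: [0.5683, 0.0822, 0.2714]
tcp_rot: [[-0.725, 0.689, -0.003], [0.689, 0.725, 0.001], [0.003, -0.001, -1.0]]
ft_force: [0.1, -0.1, -1.8]
finger_gap: 0.0274
```

```bash
python3 -c "
from d import *
st()
for n in ('scene','wrist','top'):
  im=bot.camera(n);cv2.imwrite('pics/%s3.png'%n,im[:,:,::-1])"
```

```text
t 5.25 p [0.5683 0.0822 0.2714] yaw x 136.44 q [0.1429 0.3379 0.0496 1.2848 0.0014 0.9031] F [ 0.1185 -0.1152 -1.7638] M [ 0.0159  0.0042 -0.0514] gap 0.0274
[-0.0025  0.0011 -1.    ]
```

View pics/scene3.png

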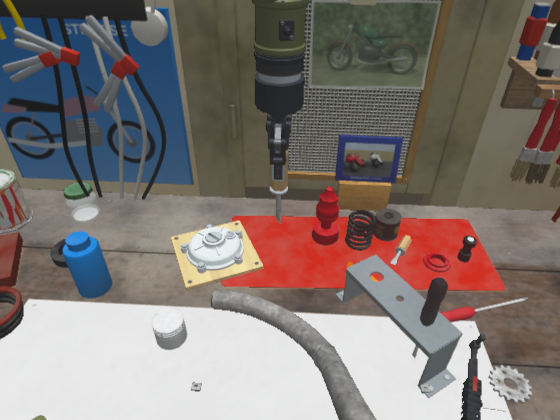

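View pics/wrist3.png

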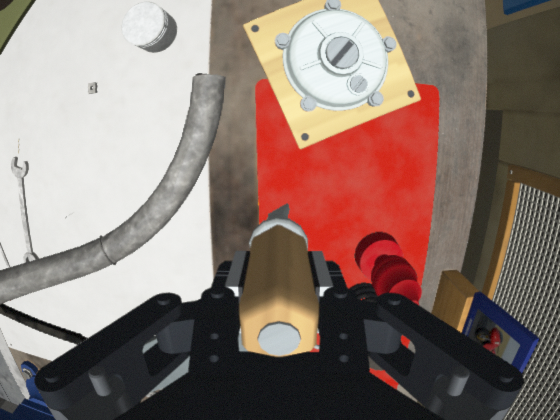

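```bash
python3 -c "
from h import *
crop('pics/scene3.png','pics/s3c.png',240,160,80,75,8)
crop('pics/wrist3.png','pics/w3c.png',230,180,100,75,8)
crop('pics/wrist3.png','pics/w3d.png',290,5,110,100,7)"
```

```text
(no output)
```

View pics/s3c.png

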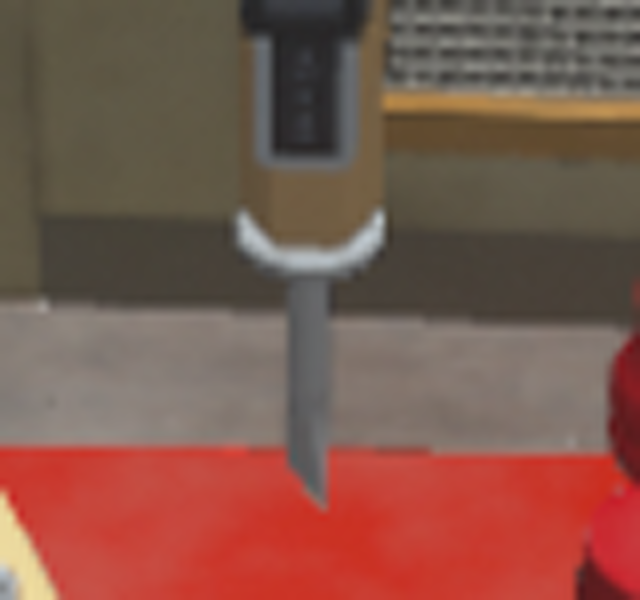

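View pics/w3c.png

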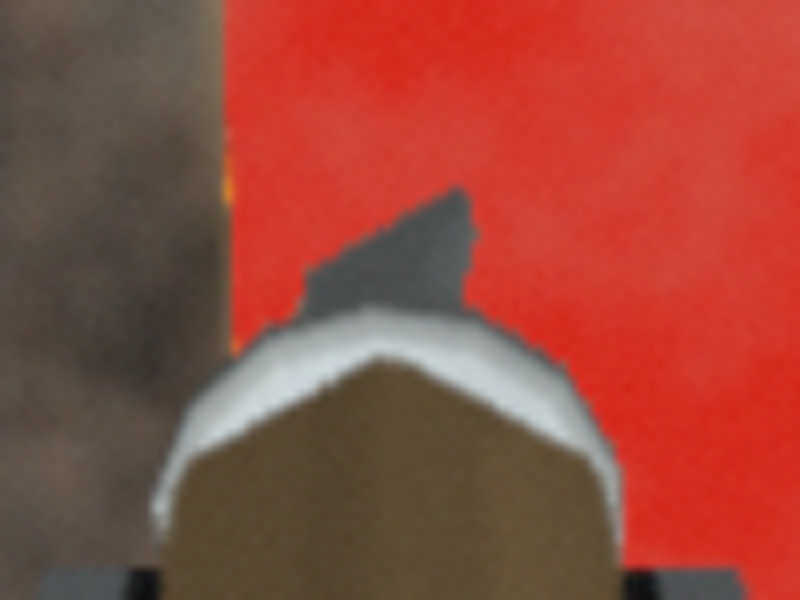

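View pics/w3d.png

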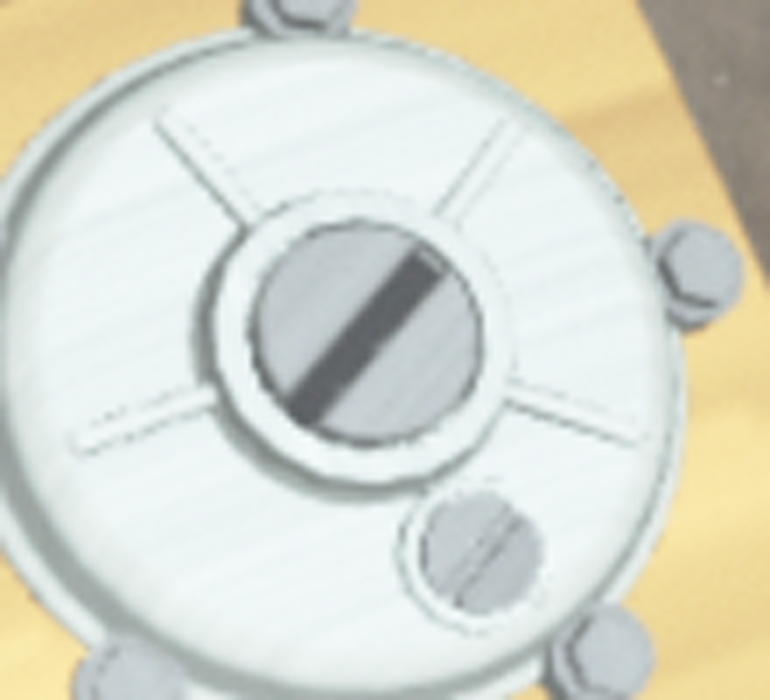

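```bash
python3 -c "
from d import *
o=st()
C=cam('wrist')
f=lambda x,y:((x+.5)/7+289.5,(y+.5)/7+4.5)
for z in (.053,.054):
  a,b=plane(C,*f(303,413),z),plane(C,*f(432,258),z);d=b-a
  print(np.degrees(np.arctan2(d[1],d[0])),np.linalg.norm(d),(a+b)/2,plane(C,*f(368,332),z))
g=lambda x,y:((x+.5)/8+229.5,(y+.5)/8+179.5)
z=.0335+o['tool_pos'][2]-.1425
a,b=plane(C,*g(305,270),z),plane(C,*g(465,190),z);d=b-a
print(z,np.degrees(np.arctan2(d[1],d[0])),np.linalg.norm(d),(a+b)/2)
s=lambda x,y:((x+.5)/8+239.5,(y+.5)/8+159.5)
S=cam('scene');print(plane(S,*s(308,490),z))
X=o['tool_pos']; print('proj axis tip', proj(C,[X[0],X[1],z]), proj(S,[X[0],X[1],z]))
"
```

```text
t 5.4 p [0.5699 0.0792 0.2718] yaw x 136.28 q [ 0.1384  0.3388  0.0519  1.2848 -0.0007  0.9015] F [-0.5895 -0.2721 -2.4967] M [ 0.0285 -0.0076  0.0047] gap 0.0272
[-0.0008 -0.0009 -1.    ]
98.63992446908841 0.03322401829480999 [0.5129 0.2267 0.053 ] [0.5126 0.2269 0.053 ]
98.6399244690885 0.03312889427133984 [0.5129 0.2264 0.054 ] [0.5127 0.2267 0.054 ]
0.16276024292262012 73.84860034992941 0.017327703969213685 [0.5678 0.0799 0.1628]
[0.564  0.0743 0.1628]
proj axis tip [278.8617 210.7906] [278.6716 218.316 ]
```

>>> {"api": "drive_tool", "payload": {"steps": "0 0.04 0.018 0 0 0 -6;0 0.08 0.036 0 0 0 -12;0 0.12 0.055 0.01 0 0 -18;0 0.145 0.067 0.03 0 0 -20;0 0.145 0.067 0.055 0 0 -20;0 0.145 0.067 0.075 0 0 -20;0 0.145 0.067 0.082 0 0 -20;0 0.145 0.067 0.082 0 0 -20;0 0.145 0.067 0.082 0 0 -20;0 0.145 0.067 0.082 0 0 -20"}}

```text
t: 6.4
tool_pos: [0.5131, 0.2277, 0.1916]
tcp_rot: [[-0.915, 0.404, 0.002], [0.404, 0.915, 0.001], [-0.002, 0.002, -1.0]]
ft_force: [0.7, 0.1, -1.3]
finger_gap: 0.0273
```

```bash
python3 -c "
from d import *
st()
for n in ('scene','wrist','top'):
  im=bot.camera(n);cv2.imwrite('pics/%s4.png'%n,im[:,:,::-1])
st()
crop('pics/scene4.png','pics/s4c.png',165,180,100,85,8)
crop('pics/wrist4.png','pics/w4c.png',210,110,150,140,5)
crop('pics/top4.png','pics/t4c.png',180,220,100,80,8)
"
```

```text
t 6.4 p [0.5131 0.2277 0.1916] yaw x 156.17 q [ 0.4178  0.3454 -0.1498  1.0732 -0.0001  0.8338] F [ 0.6547  0.1015 -1.3366] M [-0.0378 -0.0005 -0.0207] gap 0.0273
[ 0.0023  0.0009 -1.    ]
t 6.55 p [0.5125 0.228  0.1913] yaw x 156.2 q [ 0.4185  0.3452 -0.1508  1.0729 -0.      0.8339] F [-0.0471  0.0215 -1.953 ] M [-0.0099 -0.0665 -0.0126] gap 0.0272
[ 0.0017  0.0007 -1.    ]
```

View pics/s4c.png

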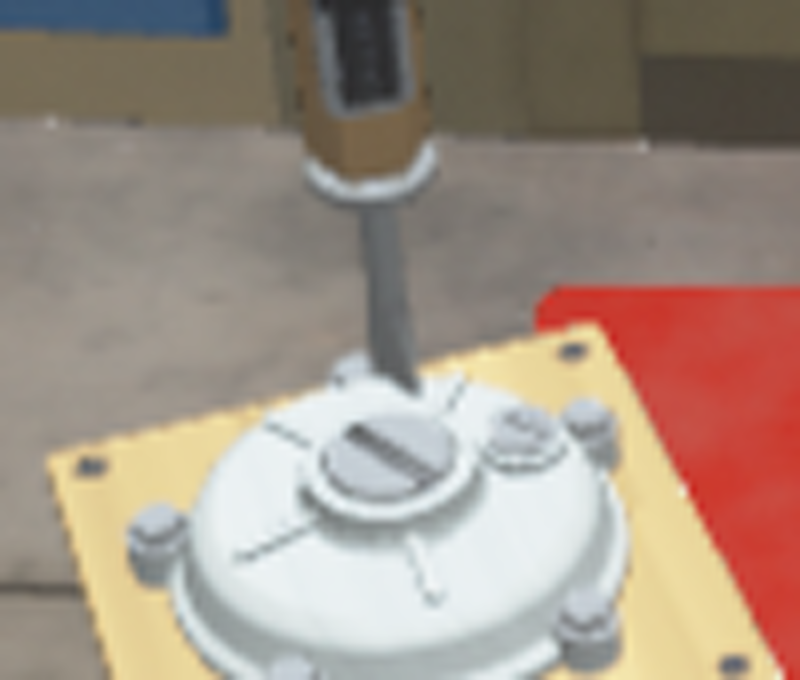

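View pics/w4c.png

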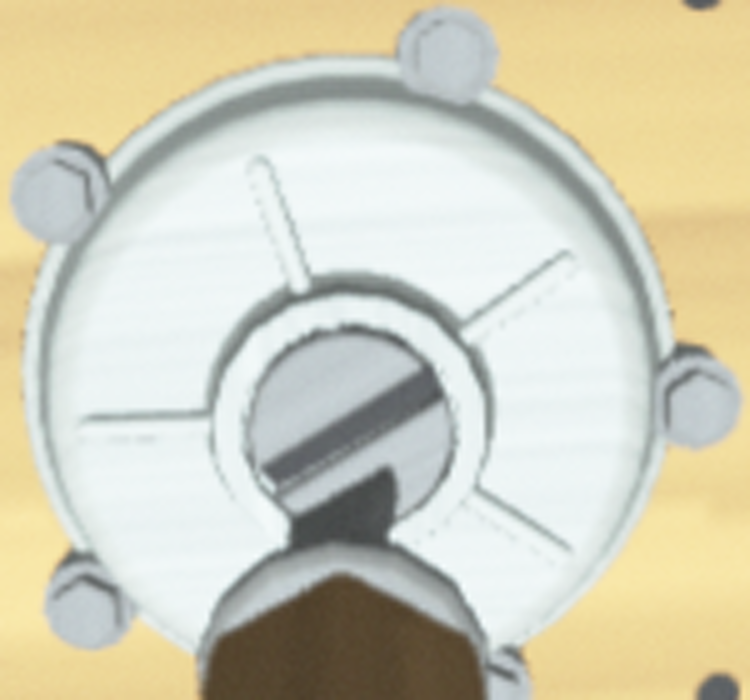

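View pics/t4c.png

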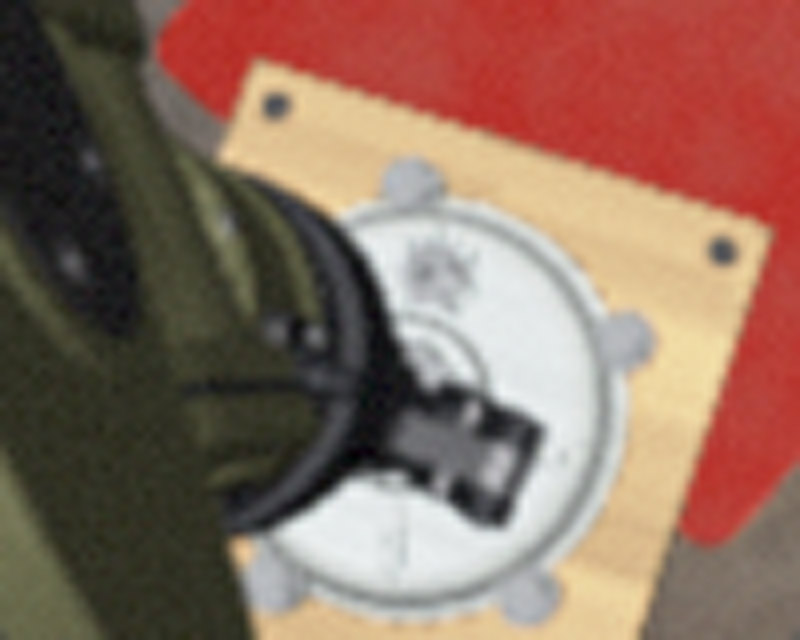

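```bash
python3 -c "
from d import *
o=st()
C=cam('wrist')
f=lambda x,y:((x+.5)/5+209.5,(y+.5)/5+109.5)
z=.054
for A,B in (((270,478),(437,384)),((265,467),(414,371)),((279,490),(442,399))):
  a,b=plane(C,*f(*A),z),plane(C,*f(*B),z);d=b-a
  print(np.degrees(np.arctan2(d[1],d[0])),np.linalg.norm(d),(a+b)/2)
print('plug c',plane(C,*f(351,431),z), plane(C,*f(351,415),.052))
z=o['tool_pos'][2]-.1125
a,b=plane(C,*f(290,522),z),plane(C,*f(393,468),z);d=b-a
print('blade',z,np.degrees(np.arctan2(d[1],d[0])),np.linalg.norm(d),(a+b)/2)
S=cam('scene')
s=lambda x,y:((x+.5)/8+164.5,(y+.5)/8+179.5)
print('scene plug',plane(S,*s(390,456),.054),'tip',plane(S,*s(393,390),z),plane(S,*s(414,390),z))
print('tip axis proj scene crop',(proj(S,[*o['tool_pos'][:2],z])-[165,180])*8)
print('plug circle pts',[(proj(C,[.5115+.018*np.cos(t),.228+.018*np.sin(t),.054])-[210,110])*5 for t in np.arange(0,6.2,.785)])
"
```

```text
t 6.55 p [0.5125 0.228  0.1913] yaw x 156.2 q [ 0.4185  0.3452 -0.1508  1.0729 -0.      0.8339] F [-0.0471  0.0215 -1.953 ] M [-0.0099 -0.0665 -0.0126] gap 0.0272
[ 0.0017  0.0007 -1.    ]
96.39592750794687 0.03280936499237165 [0.5089 0.2312 0.054 ]
99.77482949964855 0.030342077561816776 [0.5061 0.2299 0.054 ]
96.2609857736905 0.03203040835378331 [0.5116 0.2314 0.054 ]
plug c [0.5088 0.2309 0.054 ] [0.5067 0.2319 0.052 ]
blade 0.07877940051820183 94.87840701334346 0.01829771880336304 [0.5118 0.2278 0.0788]
scene plug [0.5104 0.2265 0.054 ] tip [0.5119 0.2232 0.0788] [0.5161 0.2196 0.0788]
tip axis proj scene crop [381.5475 376.9536]
plug circle pts [array([381.5486, 541.8508]), array([437.3717, 486.7296]), array([436.8788, 408.721 ]), array([378.5369, 353.5057]), array([296.5353, 355.198 ]), array([240.7366, 412.7263]), array([243.6744, 490.6275]), array([301.8151, 543.4392])]
```

>>> {"api": "drive_tool", "payload": {"steps": "0 0.004 0.0015 0 0 0 -1;0 0.004 0.0015 0.005 0 0 -1;0 0.004 0.0015 0.01 0 0 -1;0 0.004 0.0015 0.015 0 0 -1;0 0.004 0.0015 0.018 0 0 -1;0 0.004 0.0015 0.020 0 0 -1;0 0.004 0.0015 0.022 0 0 -1;0 0.004 0.0015 0.024 0 0 -1;0 0.004 0.0015 0.026 0 0 -1;0 0.004 0.0015 0.0265 0 0 -1"}}

```text
t: 7.55
tool_pos: [0.5087, 0.2309, 0.1636]
tcp_rot: [[-0.922, 0.387, -0.0], [0.387, 0.922, -0.0], [0.0, -0.0, -1.0]]
ft_force: [-0.5, -0.3, -1.4]
finger_gap: 0.0272
```

```bash
python3 -c "
from d import *
st()
for n in ('scene','wrist'):
  im=bot.camera(n);cv2.imwrite('pics/%s5.png'%n,im[:,:,::-1])
crop('pics/scene5.png','pics/s5c.png',165,180,100,85,8)
crop('pics/wrist5.png','pics/w5c.png',210,110,150,140,5)
"
```

```text
t 7.55 p [0.5087 0.2309 0.1636] yaw x 157.22 q [ 0.426   0.3608 -0.203   1.0073  0.      0.8235] F [-0.5258 -0.326  -1.3994] M [-0.0002 -0.0278  0.047 ] gap 0.0272
[-0.0002 -0.0001 -1.    ]
```

View pics/s5c.png

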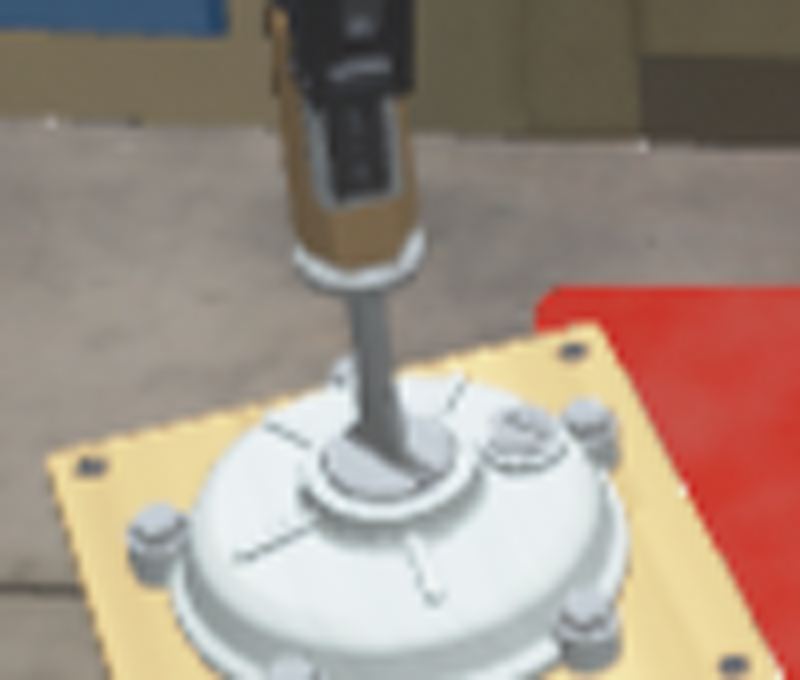

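View pics/w5c.png

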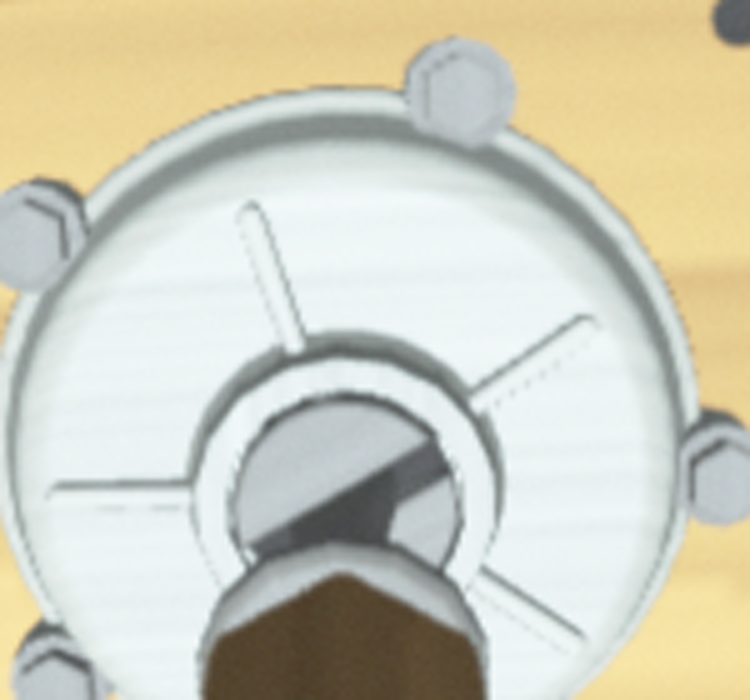

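Blade edge lies over and just inside the slot in both views, with no contact force. Pressing down gently.

>>> {"api": "drive_tool", "payload": {"steps": "0 0 0 0.0005 0 0 0;0 0 0 0.001 0 0 0;0 0 0 0.0015 0 0 0;0 0 0 0.002 0 0 0;0 0 0 0.0025 0 0 0;0 0 0 0.0028 0 0 0;0 0 0 0.0028 0 0 0;0 0 0 0.0028 0 0 0;0 0 0 0.0028 0 0 0;0 0 0 0.0028 0 0 0"}}

```text
t: 8.65
tool_pos: [0.5088, 0.2309, 0.1612]
tcp_rot: [[-0.922, 0.387, 0.0], [0.387, 0.922, 0.0], [-0.0, 0.0, -1.0]]
ft_force: [-0.9, 0.0, 1.4]
finger_gap: 0.0274
```

```bash
python3 -c "
from d import *
st()
for n in ('scene','wrist'):
  im=bot.camera(n);cv2.imwrite('pics/%s6.png'%n,im[:,:,::-1])
crop('pics/scene6.png','pics/s6c.png',165,180,100,85,8)
crop('pics/wrist6.png','pics/w6c.png',210,110,150,140,5)
"
```

```text
t 8.65 p [0.5088 0.2309 0.1612] yaw x 157.22 q [ 0.426   0.3624 -0.2072  1.001  -0.      0.8235] F [-0.8753  0.0229  1.3604] M [-0.187   0.2023  0.0322] gap 0.0274
[ 0.0002  0.0001 -1.    ]
```

View pics/s6c.png

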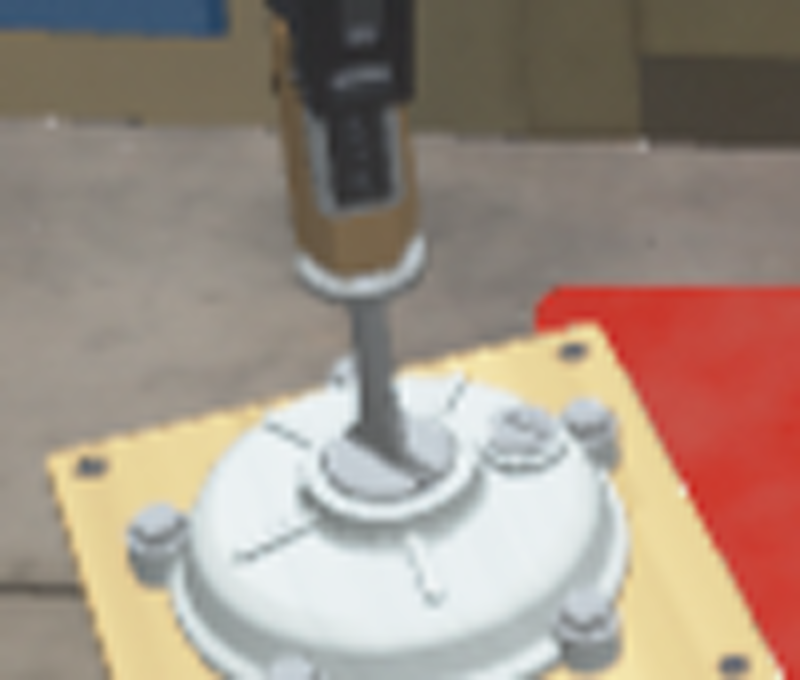

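View pics/w6c.png

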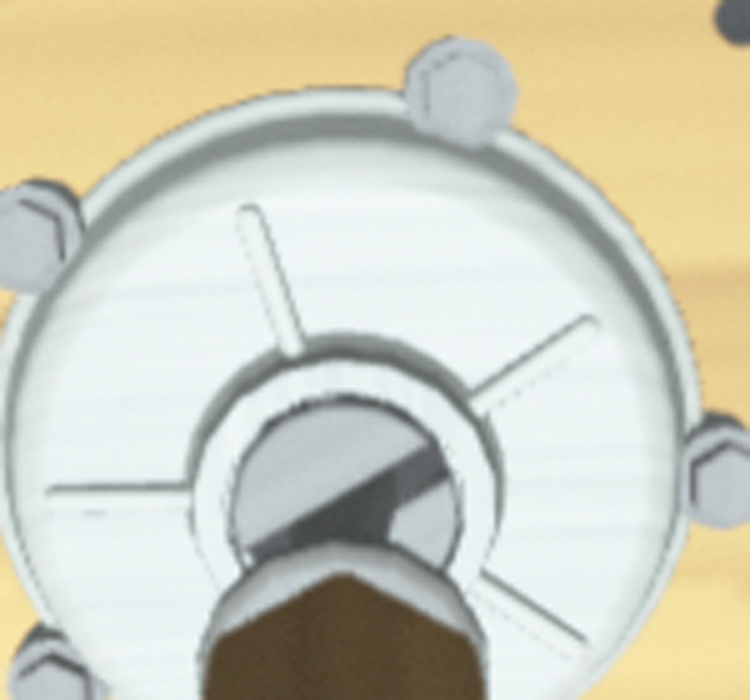

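>>> {"api": "drive_tool", "payload": {"steps": "0 0 0 0 0 0 3;0 0 0 0 0 0 7;0 0 0 0.0002 0 0 12;0 0 0 0.0003 0 0 16;0 0 0 0.0005 0 0 20;0 0 0 0.0006 0 0 24;0 0 0 0.0007 0 0 28;0 0 0 0.0009 0 0 32;0 0 0 0.001 0 0 36;0 0 0 0.0011 0 0 40"}}

```text
t: 9.75
tool_pos: [0.5101, 0.2311, 0.1603]
tcp_rot: [[-0.455, 0.89, 0.003], [0.89, 0.455, 0.0], [-0.001, 0.003, -1.0]]
ft_force: [1.8, -0.7, 0.5]
finger_gap: 0.0274
```

```bash
python3 -c "
from d import *
st()
for n in ('scene','wrist'):
  im=bot.camera(n);cv2.imwrite('pics/%s7.png'%n,im[:,:,::-1])
crop('pics/scene7.png','pics/s7c.png',165,180,100,85,8)
crop('pics/wrist7.png','pics/w7c.png',210,110,150,140,5)
"
```

```text
t 9.75 p [0.5101 0.2311 0.1603] yaw x 117.07 q [ 0.4259  0.3633 -0.2082  0.9967 -0.0009  1.5243] F [ 1.7673 -0.7018  0.5083] M [-0.1412 -0.4562  0.0808] gap 0.0274
[ 0.0028  0.0002 -1.    ]
```

View pics/s7c.png

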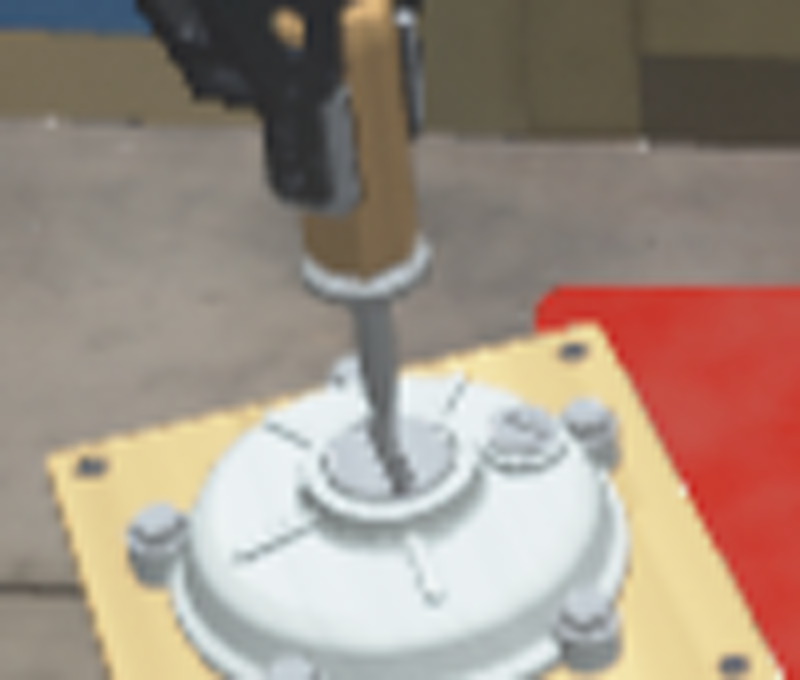

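View pics/w7c.png

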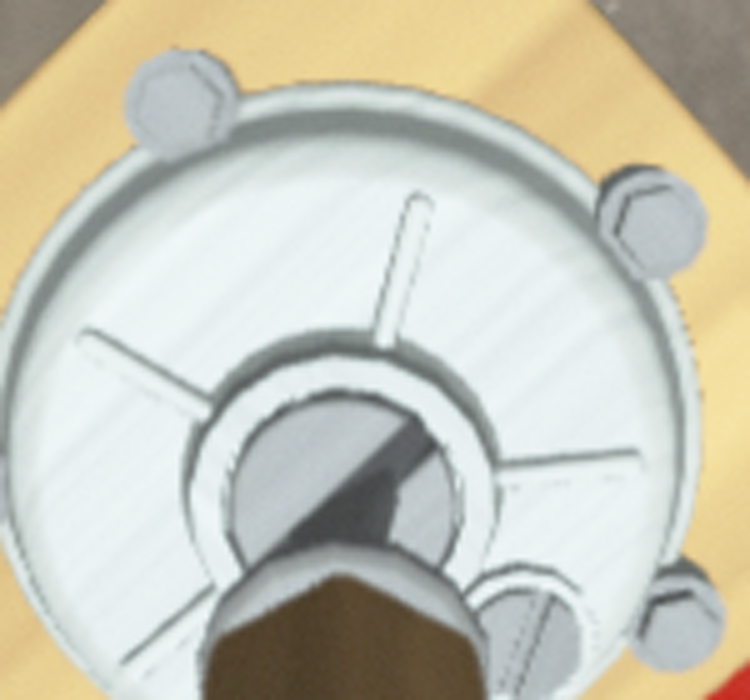

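The plug is turning with the blade (slot visibly rotated, about 10° of slack). I'll keep turning.

>>> {"api": "drive_tool", "payload": {"steps": "0 0 0 0.0001 0 0 4;0 0 0 0.0003 0 0 8;0 0 0 0.0004 0 0 12;0 0 0 0.0005 0 0 16;0 0 0 0.0007 0 0 20;0 0 0 0.0008 0 0 23;0 0 0 0.0009 0 0 26;0 0 0 0.001 0 0 29;0 0 0 0.0011 0 0 32;0 0 0 0.0012 0 0 34"}}

```text
t: 10.85
tool_pos: [0.5103, 0.2309, 0.1591]
tcp_rot: [[0.118, 0.993, 0.003], [0.993, -0.118, -0.0], [0.0, 0.003, -1.0]]
ft_force: [2.9, -0.6, 1.0]
finger_gap: 0.0274
```

```bash
python3 -c "
from d import *
st()
for n in ('scene','wrist'):
  im=bot.camera(n);cv2.imwrite('pics/%s8.png'%n,im[:,:,::-1])
crop('pics/scene8.png','pics/s8c.png',165,180,100,85,8)
crop('pics/wrist8.png','pics/w8c.png',210,110,150,140,5)
"
```

```text
t 10.85 p [0.5103 0.2309 0.1591] yaw x 83.22 q [ 0.4258  0.3642 -0.2102  0.9936 -0.0015  2.1149] F [ 2.8742 -0.595   0.9865] M [-0.2845 -0.7807  0.1358] gap 0.0274
[ 0.0032 -0.0002 -1.    ]
```

View pics/s8c.png

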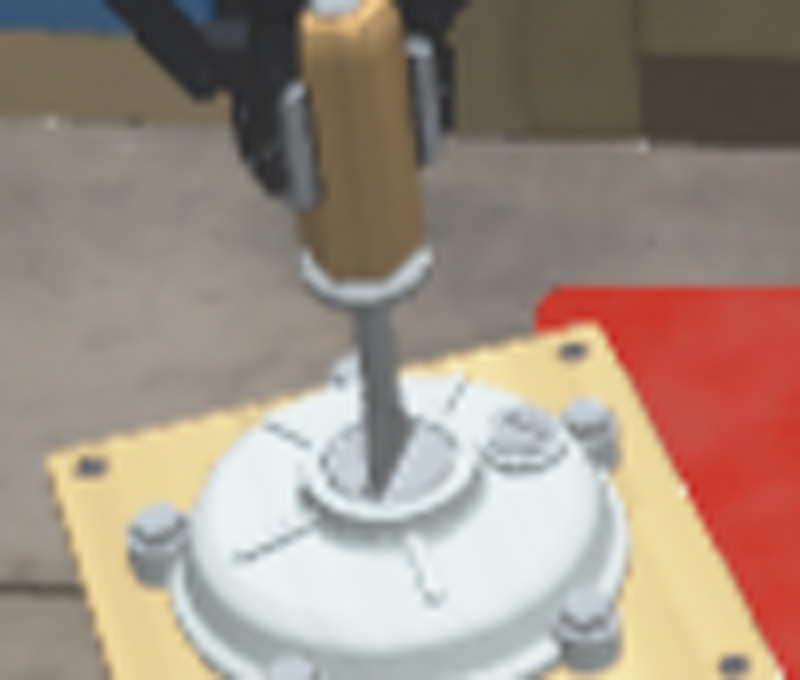

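View pics/w8c.png

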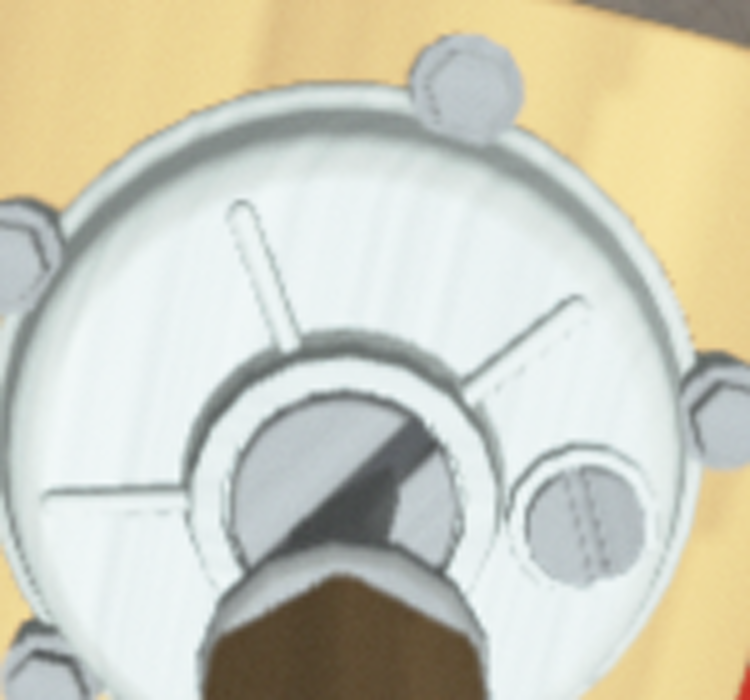

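>>> {"api": "drive_tool", "payload": {"steps": "0 0 0 0.0001 0 0 1;0 0 0 0.0001 0 0 2;0 0 0 0.0001 0 0 3;0 0 0 0.0002 0 0 4;0 0 0 0.0002 0 0 5;0 0 0 0.0002 0 0 6;0 0 0 0.0003 0 0 7;0 0 0 0.0003 0 0 8;0 0 0 0.0003 0 0 8;0 0 0 0.0003 0 0 8"}}

```text
t: 11.95
tool_pos: [0.51, 0.2308, 0.1589]
tcp_rot: [[0.255, 0.967, 0.003], [0.967, -0.255, -0.0], [0.0, 0.003, -1.0]]
ft_force: [4.9, -1.3, 0.7]
finger_gap: 0.0274
```

```bash
python3 -c "
from d import *
st()
for n in ('scene','wrist'):
  im=bot.camera(n);cv2.imwrite('pics/%s9.png'%n,im[:,:,::-1])
crop('pics/scene9.png','pics/s9c.png',165,180,100,85,8)
crop('pics/wrist9.png','pics/w9c.png',210,110,150,140,5)
"
```

```text
t 11.95 p [0.51   0.2308 0.1589] yaw x 75.2 q [ 0.4258  0.3643 -0.2108  0.9934 -0.0014  2.2549] F [ 4.8811 -1.2998  0.697 ] M [-0.5433 -1.558   0.1365] gap 0.0274
[ 0.0027 -0.0003 -1.    ]
```

View pics/w9c.png

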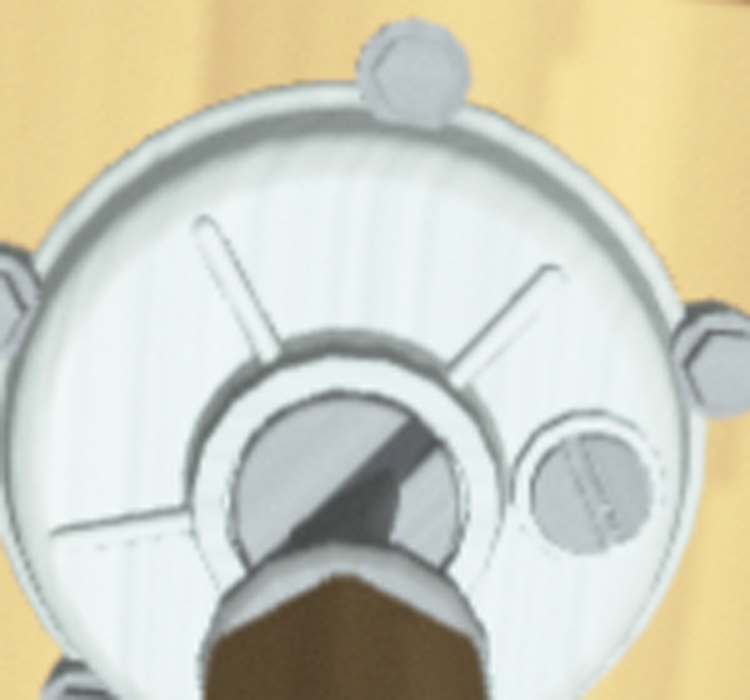

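View pics/s9c.png

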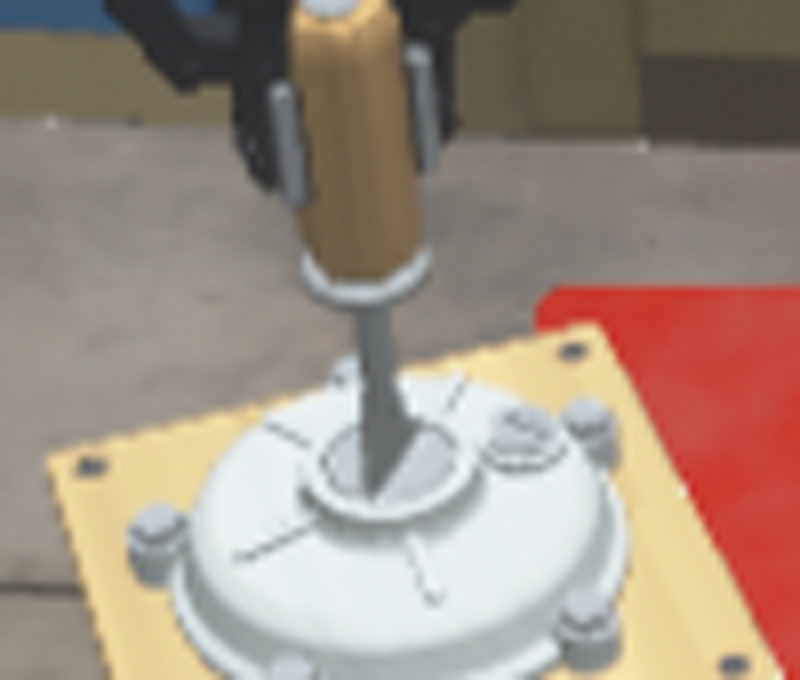

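>>> {"api": "drive_tool", "payload": {"steps": "0 0 0 0 0 0 1;0 0 0 0 0 0 2;0 0 0 0 0 0 3;0 0 0 0 0 0 4;0 0 0 0 0 0 5;0 0 0 0 0 0 6;0 0 0 0 0 0 7;0 0 0 0 0 0 8;0 0 0 0 0 0 8;0 0 0 0 0 0 8"}}

```text
t: 13.05
tool_pos: [0.5101, 0.2307, 0.1588]
tcp_rot: [[0.386, 0.922, 0.003], [0.922, -0.386, -0.001], [0.0, 0.003, -1.0]]
ft_force: [5.3, -2.3, 0.6]
finger_gap: 0.0275
```

```bash
python3 -c "
from d import *
st()
for n in ('scene','wrist'):
  im=bot.camera(n);cv2.imwrite('pics/%s10.png'%n,im[:,:,::-1])
crop('pics/wrist10.png','pics/w10c.png',210,110,150,140,5)
"
```

```text
t 13.05 p [0.5101 0.2307 0.1588] yaw x 67.27 q [ 0.4258  0.3643 -0.2108  0.9934 -0.0018  2.3934] F [ 5.2927 -2.3404  0.5589] M [-0.6049 -1.5994  0.4844] gap 0.0275
[ 0.0029 -0.0007 -1.    ]
```

View pics/w10c.png

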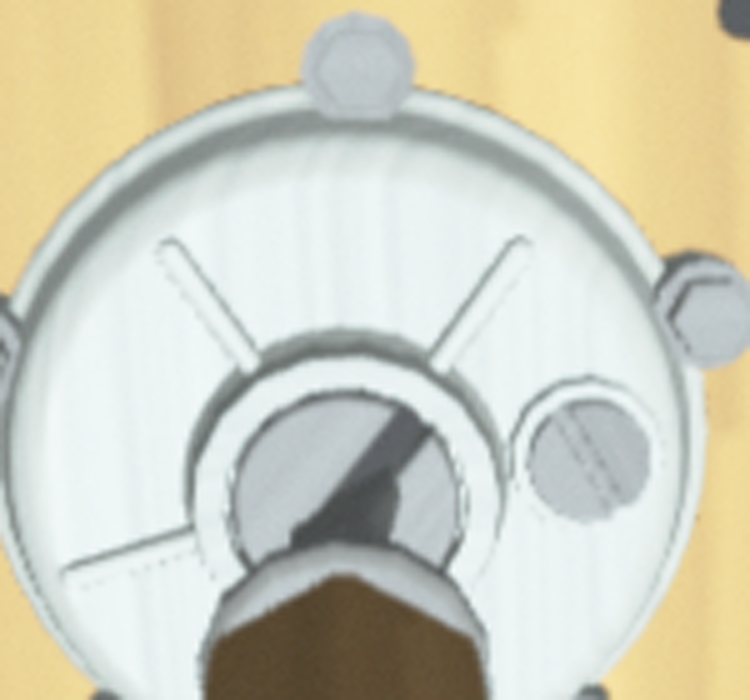

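Torque on the stop rose to 0.48 N·m and the plug stopped following the blade, so it is home. Backing off to mid-slack and lifting.

>>> {"api": "drive_tool", "payload": {"steps": "0 0 0 0 0 0 -5;0 0 0 0 0 0 -10;0 0 0 0 0 0 -14;0 0 0 0 0 0 -14;0 0 0 -0.003 0 0 -14;0 0 0 -0.008 0 0 -14;0 0 0 -0.02 0 0 -14;0 0 0 -0.05 0 0 -14;0 0 0 -0.09 0 0 -14;0 0 0 -0.12 0 0 -14"}}

```text
t: 14.15
tool_pos: [0.5077, 0.2316, 0.281]
tcp_rot: [[0.153, 0.988, -0.001], [0.988, -0.153, 0.002], [0.002, -0.001, -1.0]]
ft_force: [1.2, 0.0, -1.7]
finger_gap: 0.0271
```

```bash
python3 -c "
from d import *
to(.645,-.103,.285)
for n in ('scene','wrist'):
  im=bot.camera(n);cv2.imwrite('pics/%s11.png'%n,im[:,:,::-1])
st()
"
```

```text
t 14.15 p [0.5077 0.2316 0.281 ] yaw x 81.22 q [0.4266 0.3052 0.0265 1.2922 0.0024 2.1506] F [ 1.197   0.0444 -1.7021] M [ 0.0673 -0.0598 -0.012 ] gap 0.0271
[-0.0011  0.0021 -1.    ]
tool shift [-0.3097  0.1867 -0.0049]
t 14.25 p [0.51   0.2326 0.2839] yaw x 81.23 q [0.4266 0.3029 0.0305 1.2904 0.0022 2.1505] F [ 0.4138  0.9207 -1.1637] M [-0.0203 -0.0848  0.0248] gap 0.0271
[ 0.0064  0.0053 -1.    ]
```

View pics/wrist11.png

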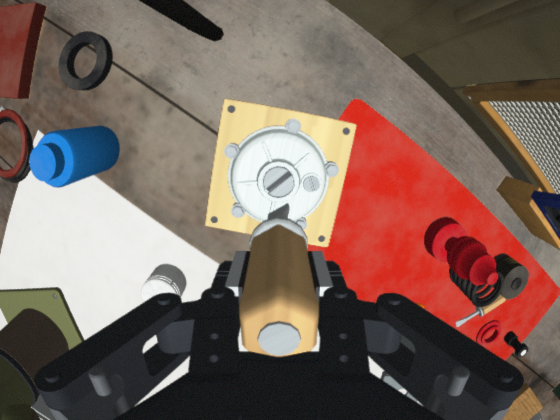

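View pics/scene11.png

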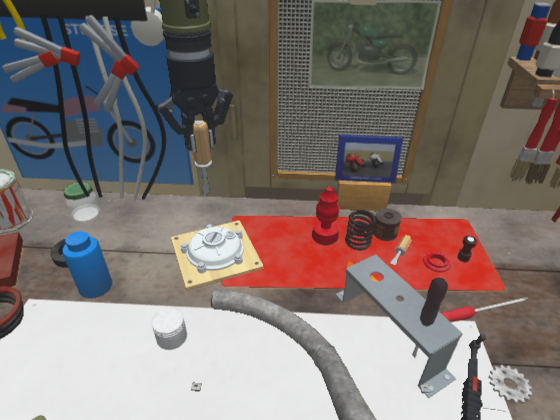

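```bash
python3 -c "
from h import *
crop('pics/wrist11.png','pics/w11c.png',225,140,110,110,6)
crop('pics/scene11.png','pics/s11c.png',160,110,90,90,7)"
```

```text
(no output)
```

View pics/w11c.png

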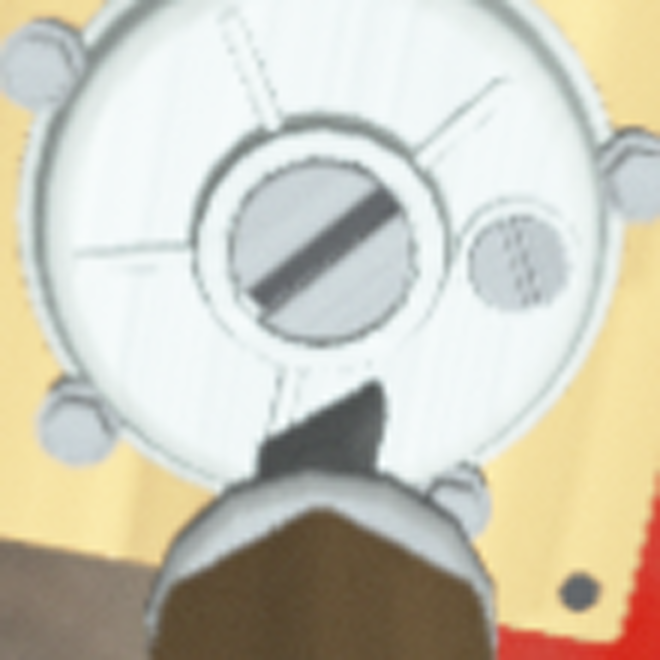

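View pics/s11c.png

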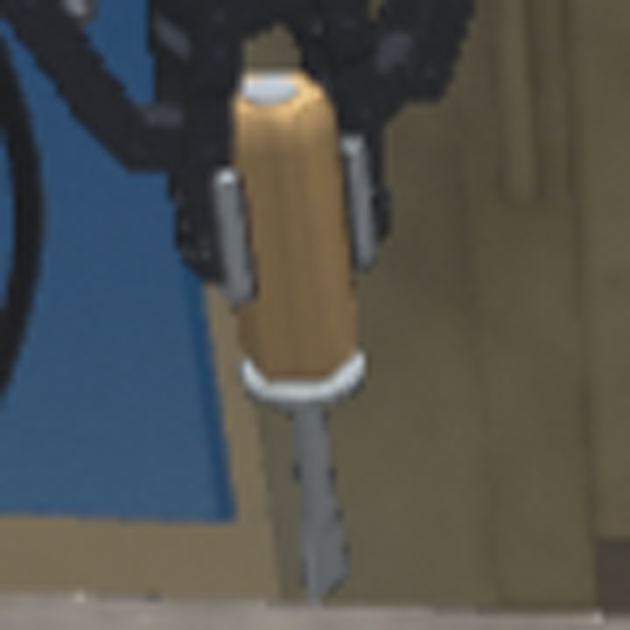

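```bash
python3 -c "
from d import *
o=st();C=cam('wrist')
f=lambda x,y:((x+.5)/6+224.5,(y+.5)/6+139.5)
for A,B in (((258,303),(393,198)),((252,290),(385,188)),((268,315),(405,208))):
  a,b=plane(C,*f(*A),.052),plane(C,*f(*B),.052);d=b-a
  print(np.degrees(np.arctan2(d[1],d[0])),(a+b)/2,np.linalg.norm(d))
"
```

```text
t 14.25 p [0.51   0.2326 0.2839] yaw x 81.23 q [0.4266 0.3029 0.0305 1.2904 0.0022 2.1505] F [ 0.4138  0.9207 -1.1637] M [-0.0203 -0.0848  0.0248] gap 0.0271
[ 0.0064  0.0053 -1.    ]
29.684132947256778 [0.511  0.2313 0.052 ] 0.03265852144787745
29.24079094844053 [0.51   0.2337 0.052 ] 0.03195490463661403
29.86498792799215 [0.5127 0.2289 0.052 ] 0.03323847478051625
```

```bash
python3 -c "
from h import *
for i in (8,9,10):
  crop('pics/wrist%d.png'%i,'pics/z%d.png'%i,250,180,60,45,13)
a=[cv2.imread('pics/z%d.png'%i) for i in (9,10)]
cv2.imwrite('pics/z.png',cv2.resize(np.hstack(a),(800,300)))
"
```

```text
(no output)
```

View pics/z9.png

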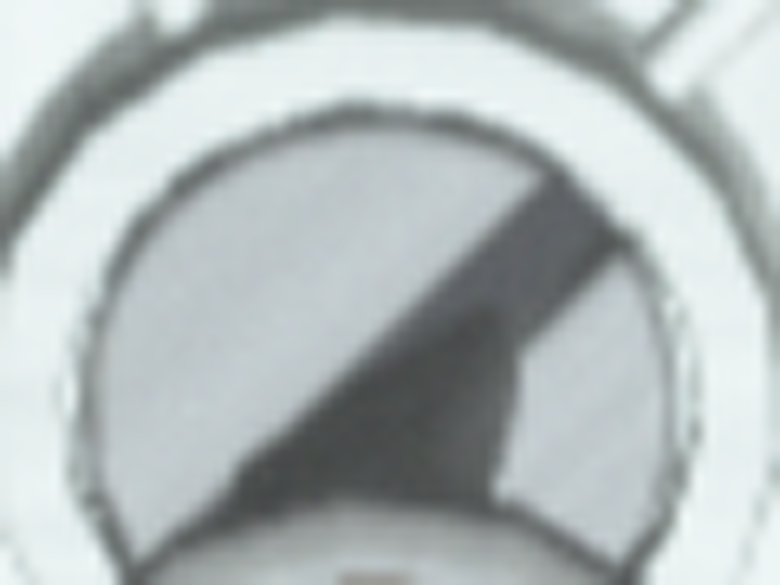

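View pics/z10.png

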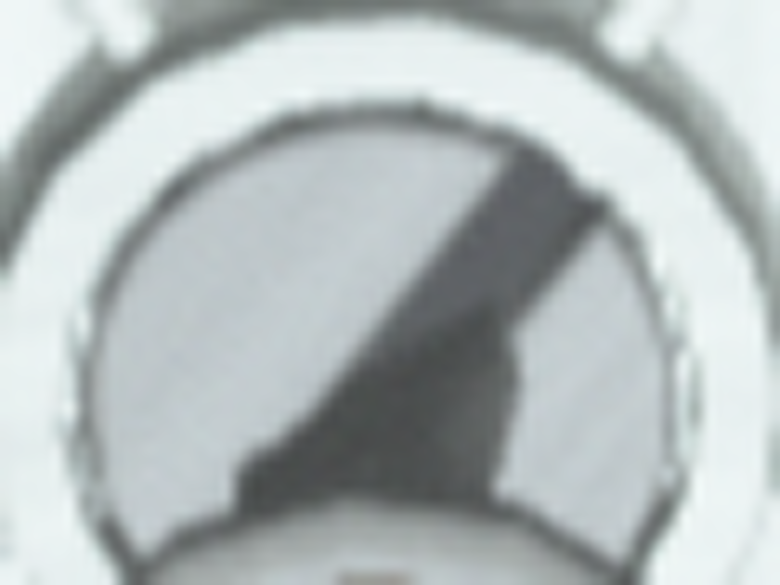

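```bash
python3 -c "
from d import *
import cv2
c=bot.calibration('wrist')
T=c['T_tool_cam'];f0=210/np.tan(np.radians(c['fovy']/2))
def C(pos,yaw):
  y=np.radians(yaw);R=np.array([[np.cos(y),np.sin(y),0],[np.sin(y),-np.cos(y),0],[0,0,-1.]]);M=np.eye(4);M[:3,:3]=R;M[:3,3]=pos;M=M@T
  return f0,c['cx'],c['cy'],M[:3,3],M[:3,:3],True
f=lambda x,y:((x+.5)/13+249.5,(y+.5)/13+179.5)
g=lambda x,y:((x+.5)/6+224.5,(y+.5)/6+139.5)
h=lambda x,y:((x+.5)/5+209.5,(y+.5)/5+109.5)
for n,cc,k,A,B,z in (('w4',C([.5125,.228,.1915],156.2),h,(265,467),(414,371),.054),
 ('w9',C([.51,.2308,.1589],75.2),f,(250,465),(540,175),.052),('w10',C([.51,.2307,.1588],67.27),f,(295,420),(515,150),.052),
 ('w11',C([.51,.232,.283],81.22),g,(252,290),(385,188),.052)):
  a,b=plane(cc,*k(*A),z),plane(cc,*k(*B),z);d=b-a;print(n,np.degrees(np.arctan2(d[1],d[0])),a,b)
"
```

```text
w4 99.79063564026366 [0.5087 0.2144 0.054 ] [0.5035 0.2444 0.054 ]
w9 31.359722257712132 [0.5017 0.2296 0.052 ] [0.5225 0.2423 0.052 ]
w10 29.19422022086092 [0.5051 0.2323 0.052 ] [0.5232 0.2424 0.052 ]
w11 29.304348435068164 [0.4946 0.2243 0.052 ] [0.5224 0.2399 0.052 ]
```

The plug did not move back (slot at 29.2° before and 29.3° after backing off), and the driver sits in the jaws as it did at the grasp. Returning to the rack.

>>> {"api": "drive_tool", "payload": {"steps": "0 -0.015 0.009 -0.005 0 0 -5;0 -0.05 0.03 -0.005 0 0 -11;0 -0.09 0.054 -0.005 0 0 -18;0 -0.13 0.078 -0.005 0 0 -25;0 -0.17 0.102 -0.005 0 0 -32;0 -0.21 0.126 -0.005 0 0 -39;0 -0.25 0.15 -0.005 0 0 -46;0 -0.285 0.171 -0.005 0 0 -52;0 -0.305 0.183 -0.005 0 0 -55;0 -0.31 0.186 -0.005 0 0 -55"}}

```text
t: 15.25
tool_pos: [0.6451, -0.106, 0.2818]
tcp_rot: [[-0.72, 0.694, -0.003], [0.694, 0.72, 0.001], [0.003, -0.001, -1.0]]
ft_force: [-0.4, 0.2, -1.9]
finger_gap: 0.0269
```

>>> {"api": "drive_tool", "payload": {"steps": "0 0 0 0.01 0 0 0;0 0 0 0.03 0 0 0;0 0 0 0.04 0 0 0;0 0 0 0.04 0 0 0;0 0 0 0.04 0 0 0;0 0 0 0.04 0 0 0;0 0 0 0.04 0 0 0;0 0 0 0.04 0 0 0;0 0 0 0.04 0 0 0;0 0 0 0.04 0 0 0"}}

```text
t: 16.25
tool_pos: [0.6454, -0.1039, 0.2436]
tcp_rot: [[-0.722, 0.692, 0.0], [0.692, 0.722, -0.0], [-0.0, 0.0, -1.0]]
ft_force: [0.0, 0.7, -1.5]
finger_gap: 0.0271
```

```bash
python3 -c "
from d import *
to(.645,-.103,.143)
for n in ('scene','wrist'):
  im=bot.camera(n);cv2.imwrite('pics/%s12.png'%n,im[:,:,::-1])
st()
crop('pics/wrist12.png','pics/w12c.png',190,120,190,150,4)
crop('pics/scene12.png','pics/s12c.png',320,170,130,140,5)
"
```

```text
t 16.25 p [ 0.6454 -0.1039  0.2436] yaw x 136.22 q [-0.1597  0.4874  0.2149  1.298   0.      0.6045] F [ 0.0155  0.6822 -1.5364] M [0.0256 0.0197 0.0466] gap 0.0271
[ 0.0003 -0.     -1.    ]
tool shift [0.001  0.0004 0.1006]
t 16.35 p [ 0.6453 -0.1039  0.2434] yaw x 136.22 q [-0.1597  0.4875  0.2147  1.298   0.      0.6045] F [ 0.1969 -0.9053 -2.1256] M [-0.0158 -0.0375  0.007 ] gap 0.0275
[ 0.0001  0.     -1.    ]
```

View pics/w12c.png

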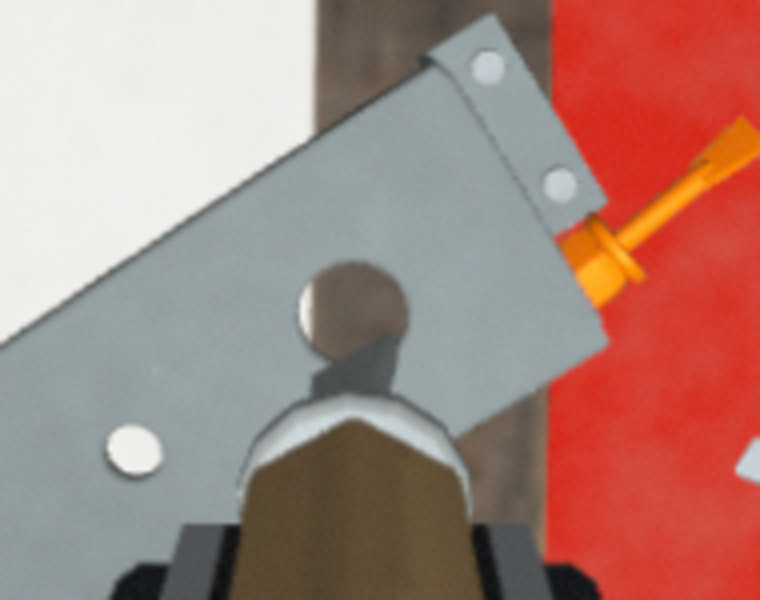

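View pics/s12c.png

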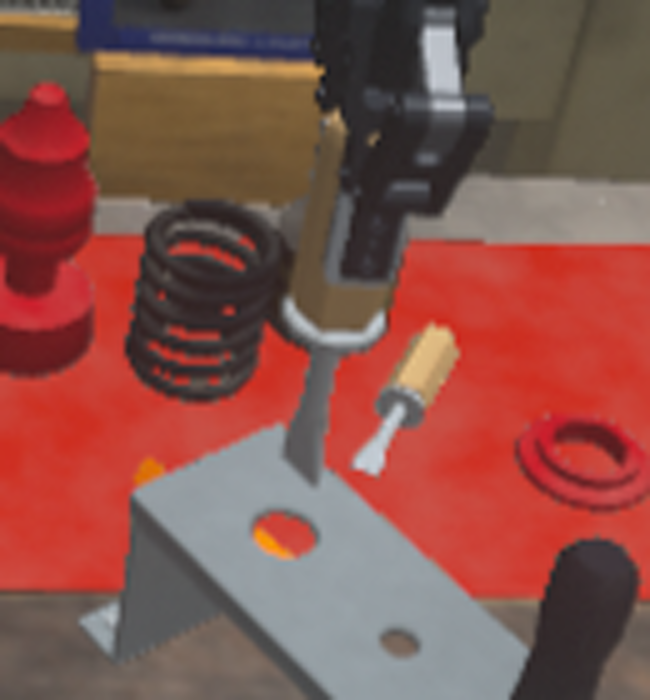

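```bash
python3 -c "
from d import *
C=cam('wrist')
f=lambda x,y:((x+.5)/4+189.5,(y+.5)/4+119.5)
print('hole',plane(C,*f(353,312),.1),'w',[plane(C,*f(*p),.1) for p in ((298,312),(409,312))])
print('tip',plane(C,*f(354,357),.131))
to(.645,-.103,.143)
"
```

```text
hole [ 0.6437 -0.1034  0.1   ] w [array([ 0.6354, -0.112 ,  0.1   ]), array([ 0.6521, -0.0945,  0.1   ])]
tip [ 0.6446 -0.1039  0.131 ]
t 16.35 p [ 0.6453 -0.1039  0.2434] yaw x 136.22 q [-0.1597  0.4875  0.2147  1.298   0.      0.6045] F [ 0.1969 -0.9053 -2.1256] M [-0.0158 -0.0375  0.007 ] gap 0.0275
[ 0.0001  0.     -1.    ]
tool shift [0.0009 0.0004 0.1004]
```

>>> {"api": "drive_tool", "payload": {"steps": "0 0.001 0 0.01 0 0 0;0 0.001 0 0.025 0 0 0;0 0.001 0 0.035 0 0 0;0 0.001 0 0.05 0 0 0;0 0.001 0 0.065 0 0 0;0 0.001 0 0.08 0 0 0;0 0.001 0 0.09 0 0 0;0 0.001 0 0.095 0 0 0;0 0.001 0 0.098 0 0 0;0 0.001 0 0.0985 0 0 0"}}

```text
t: 17.35
tool_pos: [0.6447, -0.1032, 0.1449]
tcp_rot: [[-0.722, 0.692, 0.0], [0.692, 0.722, -0.0], [-0.0, 0.0, -1.0]]
ft_force: [0.4, -0.2, -1.6]
finger_gap: 0.0273
```

>>> {"api": "drive_tool", "payload": {"steps": "0 0 0 0.0005 0 0 0;0 0 0 0.001 0 0 0;0 0 0 0.0013 0 0 0;0 0 0 0.0013 0 0 0;0 0 0 0.0013 0 0 0;0 0 0 0.0013 0 0 0;0 0 0 0.0013 0 0 0;0 0 0 0.0013 0 0 0;0 0 0 0.0013 0 0 0;0 0 0 0.0013 0 0 0"}}

```text
t: 18.35
tool_pos: [0.6446, -0.1032, 0.1436]
tcp_rot: [[-0.722, 0.692, -0.0], [0.692, 0.722, 0.0], [0.0, -0.0, -1.0]]
ft_force: [-0.8, 0.2, -2.6]
finger_gap: 0.0275
```

```bash
python3 -c "
from d import *
st()
for n in ('scene','wrist'):
  im=bot.camera(n);cv2.imwrite('pics/%s13.png'%n,im[:,:,::-1])
crop('pics/wrist13.png','pics/w13c.png',190,180,190,150,4)
crop('pics/scene13.png','pics/s13c.png',320,170,130,140,5)
"
```

```text
t 18.35 p [ 0.6446 -0.1032  0.1436] yaw x 136.22 q [-0.1587  0.5284  0.0221  1.0645  0.      0.6053] F [-0.8383  0.1721 -2.6097] M [ 0.0416  0.0027 -0.0476] gap 0.0275
[-0.0001  0.     -1.    ]
```

View pics/w13c.png

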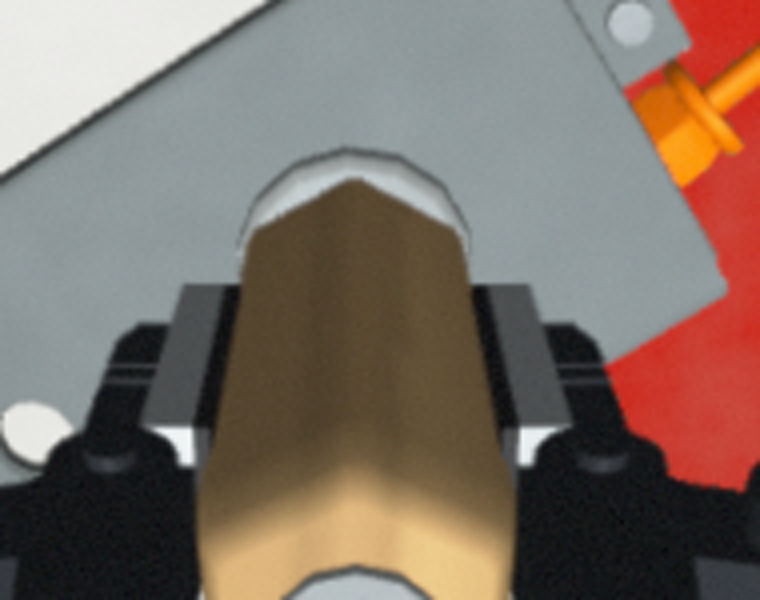

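View pics/s13c.png

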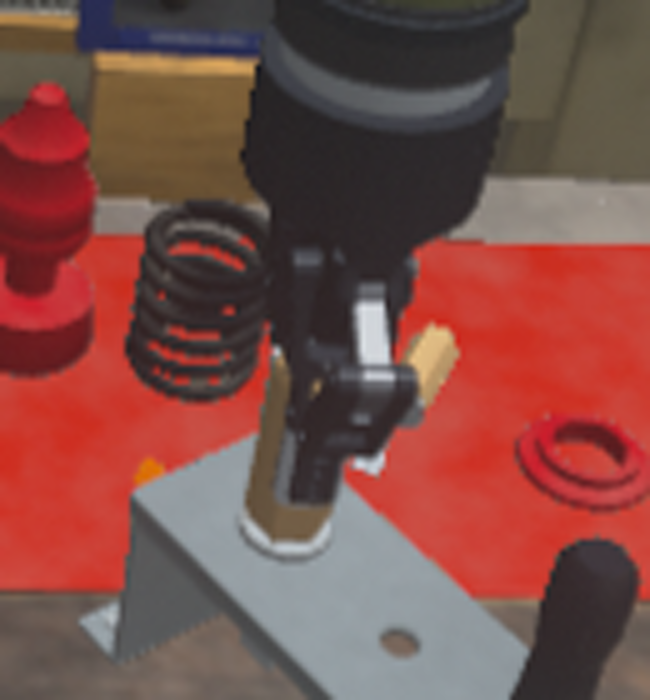

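>>> {"api": "drive_tool", "payload": {"steps": "0 0 0 0.0005 0 0 0;0 0 0 0.001 0 0 0;0 0 0 0.0014 0 0 0;0 0 0 0.0014 0 0 0;45 0 0 0.0014 0 0 0;60 0 0 0.0014 0 0 0;80 0 0 0.0014 0 0 0;100 0 0 0.0014 0 0 0;100 0 0 0.0014 0 0 0;100 0 0 0.0014 0 0 0"}}

```text
t: 19.45
tool_pos: [0.6446, -0.1032, 0.1421]
tcp_rot: [[-0.722, 0.692, -0.0], [0.692, 0.722, -0.0], [0.0, -0.0, -1.0]]
ft_force: [0.2, 0.4, 0.6]
finger_gap: 0.0852
```

>>> {"api": "drive_tool", "payload": {"steps": "100 0 0 0 0 0 0;100 0 0 0 0 0 0;100 0 0 0 0 0 0;100 0 0 -0.01 0 0 0;100 0 0 -0.03 0 0 0;100 0 0 -0.06 0 0 0;100 0 0 -0.10 0 0 0;100 0 0 -0.14 0 0 0;100 0 0 -0.16 0 0 0;100 0 0 -0.16 0 0 0"}}

```text
t: 20.45
tool_pos: [0.6464, -0.1035, 0.3074]
tcp_rot: [[-0.722, 0.692, 0.009], [0.692, 0.722, -0.001], [-0.007, 0.005, -1.0]]
ft_force: [0.0, 0.1, 0.4]
finger_gap: 0.0854
```

```bash
python3 -c "
from d import *
st()
for n in ('scene','wrist','top'):
  im=bot.camera(n);cv2.imwrite('pics/%s14.png'%n,im[:,:,::-1])
C=cam('wrist');print(proj(C,[.644,-.103,.187]),proj(C,[.644,-.103,.103]))
"
```

```text
t 20.45 p [ 0.6464 -0.1035  0.3074] yaw x 136.22 q [-0.1587  0.4774  0.3617  1.4463  0.      0.6053] F [0.0337 0.118  0.3661] M [ 0.0163 -0.0387  0.0137] gap 0.0854
[ 0.0086 -0.0013 -1.    ]
[278.7635 208.6903] [278.8525 185.8202]
```

View pics/wrist14.png

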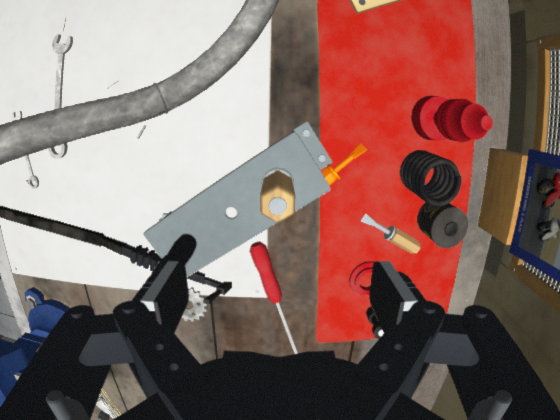

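View pics/scene14.png

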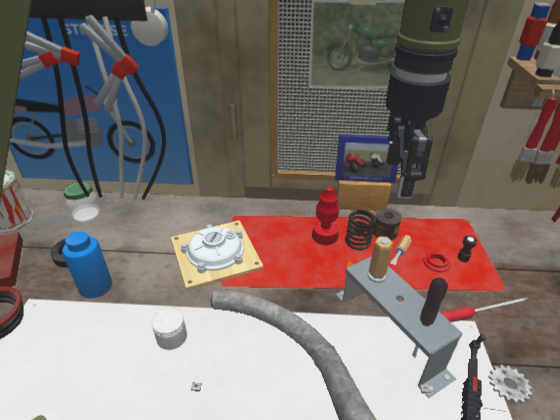

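Driver stands upright at the same pixel as at the start (381,257), the valve is still at (326,215), and the gripper is clear. Handing in.

```bash
python3 -c "
from d import *
st(); bot.job_done()"
```

```text
t 20.6 p [ 0.6442 -0.1031  0.3014] yaw x 136.22 q [-0.1587  0.481   0.3525  1.4435 -0.      0.6053] F [ 0.6944 -0.0033 -0.1321] M [ 0.015   0.0426 -0.0497] gap 0.0853
[-0.0012  0.0001 -1.    ]
the job is handed in; nothing more can be done
```

I took the wooden screwdriver from the rack and set its blade in the large plug's slot. I turned the plug clockwise to its stop, then stood the driver back in its hole, let it go and handed in at 20.6 s.

**Plug:** In the last 8° of turning, the torque rose from 0.14 to 0.48 N·m and the plug moved only about 2°, so it was against the stop. The slot measured 29.2° before I backed the blade off and 29.3° after, so the plug was not dragged back.

**Uncertain angle:** Readings of the slot angle disagreed by about 3°. They give a total turn of about 67–70°, which with the start angle of at least 0.1 rad means at least 1.27 rad. In the last turn the blade seemed to be starting to ride up the slot edge; before that it sat deep in the slot.

**Driver and valve:** The last pictures show the driver upright at its original place in the rack, with the gripper open and clear above it. The red valve is standing where it was.

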